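Pack the clock faces in their carrying case

TASK

Pack the finished clock faces for delivery: put every large one flat in the carrying case, its hole over a post of its own and its length running front to back, then shut the lid fully and only after that fold both red-gripped catches all the way down over it. Leave the smaller faces lying on the table, they belong to another order, and do not disturb the cup, the can or the pen case.

Things in the scene. Friction and masses are not known exactly. Their poses are not given: they have to be found in the camera images.
- case: open wooden carrying case, fixed to the table; origin at the centre of its underside, x from the front (catches, -x) to the hinged back (+x), y to the side, z up. 236 mm (x) by 232 mm (y) outside, walls 8 mm thick and 36 mm high, inner floor 8 mm above the table. Four brass posts stand on the floor in two rows at x = -56 and +44 mm, y = +-46 mm.
- post_1 (a point): foot of a brass post on the case's inner floor, at case x = -56 mm, y = -46 mm (posts: 12 mm thick, 14 mm tall, tapered top); axes as the case's
- post_2 (a point): foot of a brass post on the case's inner floor, at case x = -56 mm, y = 46 mm (posts: 12 mm thick, 14 mm tall, tapered top); axes as the case's
- post_3 (a point): foot of a brass post on the case's inner floor, at case x = 44 mm, y = -46 mm (posts: 12 mm thick, 14 mm tall, tapered top); axes as the case's
- post_4 (a point): foot of a brass post on the case's inner floor, at case x = 44 mm, y = 46 mm (posts: 12 mm thick, 14 mm tall, tapered top); axes as the case's
- lid (a joint): hinge of the case's wooden lid (panel 236 x 232 x 10 mm, 0.45 kg, along the case's back edge): 0 = shut, lying on the case walls; 1.7 to 1.85 rad at the start = standing open, leaning back; stop at 1.95. The hinge is stiff: the lid stays where it is left, and about 6 N at the handle moves it.
- lid_handle (a point): middle of the lid's black round handle bar, 14 mm thick, 80 mm between the steel arms that carry it, parallel to the hinge. The bar lies in the lid's own plane, 42 mm beyond its front edge (35 mm clear gap), so from above it can be pinched or hooked at every lid angle; 278 mm from the hinge, 41 mm above the table when shut.
- lid_hinge (a point): middle of the lid's hinge axis, at case x = 118 mm, 36 mm above the table; the axis runs along the case's y
- catch_a (a joint): hinge of the catch at the case -y front corner of the case: 0 = folded down on the shut lid's front edge; 1.3 to 1.8 rad at the start = standing up, leaning outward, its top up to 155 mm above the table; stop at 1.9. Steel arm 18 mm wide with a red grip. Stiff hinge: 1.5 N at the grip moves it, it stays where left. Must be clear of the lid while that comes down.
- catch_b (a joint): hinge of the catch at the case +y front corner of the case: 0 = folded down on the shut lid's front edge; 1.3 to 1.8 rad at the start = standing up, leaning outward, its top up to 155 mm above the table; stop at 1.9. Steel arm 18 mm wide with a red grip. Stiff hinge: 1.5 N at the grip moves it, it stays where left. Must be clear of the lid while that comes down.
- catch_a_grip (a point): near the upper end of the red grip of catch_a (grip 50 mm long, 18 mm wide along the case's y, 10 mm thick), 85 mm from its pivot; when the catch is down it stands 87 mm above the table, over the lid, at case x = -52 mm, y = -95 mm
- catch_b_grip (a point): near the upper end of the red grip of catch_b (grip 50 mm long, 18 mm wide along the case's y, 10 mm thick), 85 mm from its pivot; when the catch is down it stands 87 mm above the table, over the lid, at case x = -52 mm, y = 95 mm
- catch_a_pivot (a point): pivot of catch_a at the front of the case, case x = -132 mm, y = -95 mm, 58 mm above the table; its axis runs along the case's y
- catch_b_pivot (a point): pivot of catch_b at the front of the case, case x = -132 mm, y = 95 mm, 58 mm above the table; its axis runs along the case's y
- face_1: large oblong layered-wood clock face, 92 mm long, 54 mm wide, 16 mm thick, dark border, blue panels with red scrolls, a round 18 mm hole through its middle for the clockwork; lies flat on the table; origin at the centre of its underside (on the hole's axis), x along its length, z up; 50 to 100 g. Both ends are alike. May be absent.
- face_2: large oblong layered-wood clock face, 92 mm long, 54 mm wide, 16 mm thick, dark border, blue panels with red scrolls, a round 18 mm hole through its middle for the clockwork; lies flat on the table; origin at the centre of its underside (on the hole's axis), x along its length, z up; 50 to 100 g. Both ends are alike. May be absent.
- face_3: large oblong layered-wood clock face, 92 mm long, 54 mm wide, 16 mm thick, dark border, blue panels with red scrolls, a round 18 mm hole through its middle for the clockwork; lies flat on the table; origin at the centre of its underside (on the hole's axis), x along its length, z up; 50 to 100 g. Both ends are alike. May be absent.
- face_4: large oblong layered-wood clock face, 92 mm long, 54 mm wide, 16 mm thick, dark border, blue panels with red scrolls, a round 18 mm hole through its middle for the clockwork; lies flat on the table; origin at the centre of its underside (on the hole's axis), x along its length, z up; 50 to 100 g. Both ends are alike. May be absent.
- small_1: look-alike in a smaller size: 72 mm long, 42 mm wide, 16 mm thick, with a hole of only 10 mm, which does not go over a post; lies flat; same origin, axes and colours as the large ones. Not part of this order.
- small_2: look-alike in a smaller size: 72 mm long, 42 mm wide, 16 mm thick, with a hole of only 10 mm, which does not go over a post; lies flat; same origin, axes and colours as the large ones. Not part of this order.
- brush_can: yellow can with brushes, 64 mm across, 110 mm tall (brushes to about 175 mm); bystander, origin at its foot
- paper_cup: orange-and-white cup of tea, 68 mm across, 75 mm tall; bystander, origin at its foot
- pen_case: red pen case, 160 x 50 x 22 mm; bystander, origin at its underside

How it is judged:
By the outcome, as a careful person would: the job done as asked, in the order asked, and still so for the second after the job is handed in, with the robot touching nothing.
Of face_1, face_2, face_3, face_4 only 2 to 4 are there at a start; the rules pass over those that are not, and their reading is None.
At some moment in a run one of face_1, face_2, face_3, face_4 may be knocked a few centimetres aside while the robot is not near it.
Once in a run the grip may slacken for a moment while it holds something.
It also fails if it takes over 210 s, if anything falls off the work surface, if the arm or the gripper's body presses on something with over 40 N, if the wrist force passes 120 N, or if a joint passes its speed limit or range.

ROBOT

A 6-joint arm with a two-finger parallel gripper is mounted at the origin on the work surface. World frame = base frame: x ahead of the robot, y to its left, z up, the work surface at z = 0. Lengths are in m, angles in rad, forces in N, time in s.
With the tool pointing down it reaches from about 0.3 to 0.875 m from the base axis. Payload 6.4 kg.
Tool frame: the origin (TCP) lies midway between the tips of the shut fingers; the grasp point (between the pads) lies 19 mm behind it; z points along the fingers, y is the direction in which the jaws open and shut (so a half turn about z gives the same grasp; the last joint's range is limited). The gripper opens to 85 mm and grips with 20 to 120 N. Pads are 22 mm wide; open, the fingers measure 114 mm over their backs; the gripper's body (76 mm by 85 mm) begins 54 mm behind the grasp point. The pads swing forward as they close: fully open they stand 13 mm farther back than shut.
Start: joints at [0.999, 0.181, 1.607, -0, 1.354, -0.206], TCP at [0.206, 0.537, 0.231] pointing down, gripper open.
Joint ranges: [-2.99, 2.99], [-0.89, 2.07], [0.3, 2.58], [-1.14, 4.28], [0, 2.63], [-3.12, 3.12]. Speed limits (rad/s): [2.57, 2.57, 3.01, 3.14, 3.14, 3.14].

INTERFACE

Orientations are given as a unit quaternion [w, x, y, z].
In Python, from bench import ctrl gives the robot as it stands.
- The arm moves only by the tool apply_moves, never from a script. Its argument "plan" is a list of rows, each an object with "translation": the shift along the tool's x, y, z in m, a list of three; "angular": the turn, a rotation vector about the tool's x, y, z in rad, a list of three; "hand": the finger opening in m, from 0 to 0.0854. In form: [{"translation": [x, y, z], "angular": [rx, ry, rz], "hand": hand}, ...]. A call has 1 to 10 rows; each row shifts and turns the commanded pose from where the row before left it, along the tool's axes as they then stand; what a row does not reach is not made up. A row lasts 1/8 s, in which the tool goes at most 62.5 mm and 10.7 degrees, less where a joint would pass 70% of its speed; a pose out of reach is approached as far as the arm can. A call with a gripper value outside its range is refused whole. The fingers move at their own pace and stop on an object; the grip force is fixed at half the most. Time passes only in rows, so rows that do not move let the fingers close. It gives the time, the measured TCP pose, the force and the opening at its end, in the units of the state.
- ctrl.get_obs(): the state, without advancing time (a new reading comes with each control period).
- ctrl.camera(name): name is "scene" or "top"; returns a dict with "img" (420x560x3 uint8, red, green, blue), "K" (3x3 intrinsics, pixels), "eye" and "orientation" of the camera in the world. Camera axes: x right, y up, looking along -z (the intrinsics and any distortion apply to the point x, -y, -z); pixel columns grow to the right and rows downward; lengths in m; the calibration is good to about 2 mm. A picture is of the moment at which its call begins. There is no depth.
- ctrl.hand_in(): hands the job in, once; it reports no verdict.
The state is a dict: "time_s": time; "q": joint angles; "dq": joint speeds; "joint_efforts": joint torques, N m; "eef_pos": TCP position; "eef_rot": TCP orientation; "wrist_force": force on the tool from outside, world axes, zero at the start; "torque": the same for the moment, N m; "opening": opening from 0.0 (shut) to 1.0 (fully open).
Only numpy, scipy, OpenCV 4.12 (cv2) and the standard library are available. Lean on these libraries where they do the work, as an engineer would, in place of code of your own. Each camera call takes 0.05 s, during which the arm holds its last target.

## Working session

There is one attempt and no reset: what is moved stays moved. The work goes in short steps, Python scripts to look and compute and a tool call to move; the robot and the scene stay as the last step left them, time stands still between calls to the robot, and variables do not carry over. Pictures are saved under pics/ and viewed, and the job is handed in when it is done.

Besides the shell and the picture viewer there is one more tool, called after "Call:" as a command line: name --argument value ..., lists and objects as JSON in quotes. apply_moves: Moves the arm, as the interface text tells. Its arguments: {"type":"object","properties":{"plan":{"type":"array","items":{"type":"object","properties":{"translation":{"type":"array","items":{"type":"number"}},"angular":{"type":"array","items":{"type":"number"}},"hand":{"type":"number"}}}}},"required":["plan"]}

```bash
ls; mkdir -p pics; python3 - <<'E'
from bench import ctrl
import cv2
print(ctrl.get_obs())
for n in("scene","top"):
    c=ctrl.camera(n); cv2.imwrite(f"pics/{n}0.png",c["img"][:,:,::-1]); print(n,{k:v for k,v in c.items() if k!="img"})
E
```

```text
pics
{'time_s': 0.0, 'q': array([ 9.98690900e-01,  1.81532812e-01,  1.60802023e+00,  2.56617693e-05,
        1.35378374e+00, -2.06308837e-01]), 'dq': array([-0.00049923, -0.00101438, -0.00098337, -0.00014304, -0.00145866,
       -0.0010764 ]), 'joint_efforts': array([-3.49046240e-04, -4.44903338e+01, -3.51318777e+01, -4.79693263e-04,
        9.56637698e-03,  1.85026573e-05]), 'eef_pos': array([0.20534944, 0.53649125, 0.23038287]), 'eef_rot': array([-3.42499280e-04,  1.81882945e-01,  9.83319802e-01, -8.02088090e-04]), 'wrist_force': array([-0.48032643,  0.83468519, -0.30916802]), 'torque': array([-0.01904086, -0.00087278, -0.0115258 ]), 'opening': 0.997456986228482}
scene {'K': array([[485.41011309,   0.        , 275.12729448],
       [  0.        , 485.41011309, 207.71854316],
       [  0.        ,   0.        ,   1.        ]]), 'eye': array([ 1.26313945, -0.4441746 ,  0.85279298]), 'orientation': array([0.81105589, 0.33742084, 0.18025537, 0.44254212])}
top {'K': array([[380.81445618,   0.        , 277.02172192],
       [  0.        , 380.81445618, 201.37559802],
       [  0.        ,   0.        ,   1.        ]]), 'eye': array([ 0.48543238, -0.0151305 ,  1.10025469]), 'orientation': array([ 0.71303756,  0.04299475, -0.03426849, -0.69896679])}
```

View pics/scene0.png

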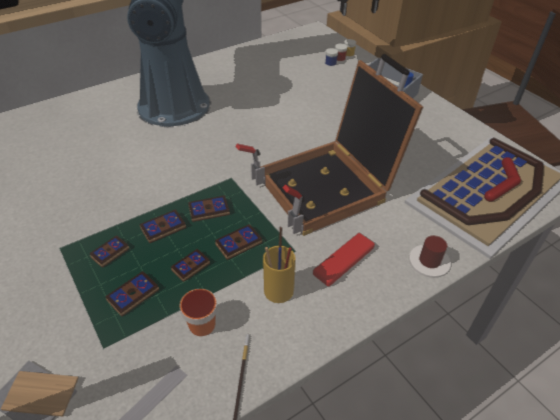

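View pics/top0.png

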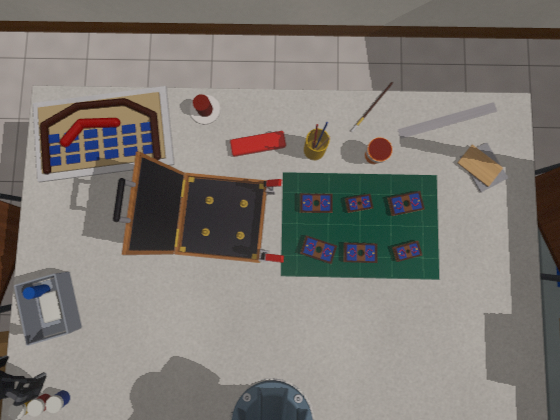

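```bash
cat > h.py <<'E'
from bench import ctrl
import cv2, numpy as np
from scipy.spatial.transform import Rotation as R
def rot(q): return R.from_quat([q[1],q[2],q[3],q[0]])
def ray(c,uv):
    K=c["K"]; d=np.array([(uv[0]-K[0,2])/K[0,0],-(uv[1]-K[1,2])/K[1,1],-1.0])
    return c["eye"],rot(c["orientation"]).apply(d)
def onz(c,uv,z):
    e,d=ray(c,uv); return e+d*(z-e[2])/d[2]
def proj(c,p):
    v=rot(c["orientation"]).inv().apply(np.array(p)-c["eye"]); K=c["K"]
    return np.array([K[0,2]+K[0,0]*v[0]/-v[2],K[1,2]-K[1,1]*v[1]/-v[2]])
def tri(c1,u1,c2,u2):
    e1,d1=ray(c1,u1);e2,d2=ray(c2,u2)
    A=np.stack([d1,-d2],1); s=np.linalg.lstsq(A,e2-e1,rcond=None)[0]
    a=e1+d1*s[0];b=e2+d2*s[1]; return (a+b)/2,np.linalg.norm(a-b)
def faces(c,roi=None,z=0.016,verbose=False):
    im=c["img"]; hsv=cv2.cvtColor(im,cv2.COLOR_RGB2HSV)
    m=cv2.inRange(hsv,(70,90,30),(95,255,255)) # green
    g=cv2.morphologyEx(m,cv2.MORPH_CLOSE,np.ones((41,41)))
    n=cv2.bitwise_and(g,cv2.bitwise_not(m)); n=cv2.morphologyEx(n,cv2.MORPH_OPEN,np.ones((5,5)))
    n=cv2.morphologyEx(n,cv2.MORPH_CLOSE,np.ones((5,5)))
    cs,_=cv2.findContours(n,cv2.RETR_EXTERNAL,cv2.CHAIN_APPROX_NONE); out=[]
    for k in cs:
        if cv2.contourArea(k)<150: continue
        w=np.array([onz(c,p[0],z)[:2] for p in k],np.float32)*1000
        (cx,cy),(a,b),t=cv2.minAreaRect(w)
        if a<b: a,b=b,a; t+=90
        out.append((cx,cy,a,b,(t+90)%180-90,cv2.boundingRect(k)))
    return out,n
E
python3 - <<'E'
from h import *
c=ctrl.camera("top"); o,n=faces(c)
for f in o: print([round(float(x),1) for x in f[:5]],f[5])
cv2.imwrite("pics/m.png",n)
im=c["img"][150:300,110:450,::-1]; cv2.imwrite("pics/crop.png",cv2.resize(im,(800,353),interpolation=cv2.INTER_CUBIC))
s=ctrl.camera("scene"); im=s["img"][130:330,50:420,::-1]; cv2.imwrite("pics/crops.png",cv2.resize(im,(800,432),interpolation=cv2.INTER_CUBIC))
h=cv2.cvtColor(c["img"],cv2.COLOR_RGB2HSV)
for uv in[(209,200),(244,204),(206,232),(240,236)]: print(uv,onz(c,uv,.022),h[uv[1],uv[0]])
E
```

```text
[464.6, -237.0, 95.7, 55.7, 89.5] (343, 242, 35, 21)
[471.9, -367.8, 79.9, 45.8, -74.1] (393, 241, 29, 21)
[470.7, -119.0, 96.6, 56.8, 72.3] (300, 236, 37, 28)
[604.9, -232.8, 77.4, 45.5, -78.5] (345, 194, 28, 19)
[603.3, -110.7, 94.8, 54.7, -88.9] (299, 193, 34, 20)
[607.6, -366.7, 100.4, 58.1, -77.6] (388, 191, 36, 25)
(209, 200) [0.60384804 0.1937132  0.022     ] [ 22 164 151]
(244, 204) [0.59430997 0.09333815 0.022     ] [ 21 161 141]
(206, 232) [0.51260846 0.19856479 0.022     ] [ 21 166 143]
(240, 236) [0.50329768 0.1019151  0.022     ] [ 22 162 148]
```

View pics/crop.png

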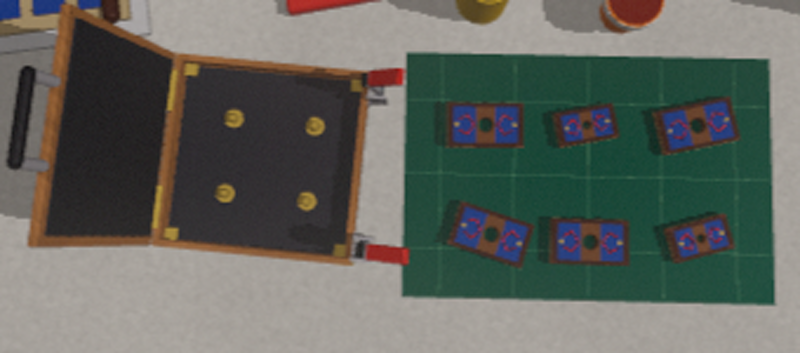

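View pics/crops.png

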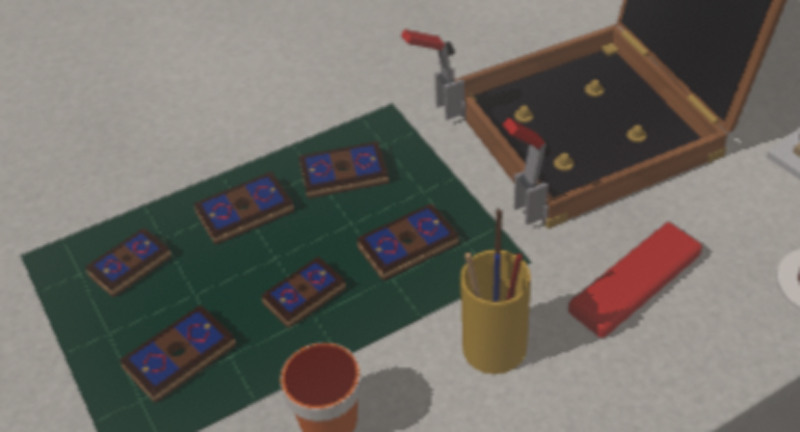

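```bash
cat >> h.py <<'E'
def blob(m,u,r=8):
    x,y=int(round(u[0])),int(round(u[1])); s=m[y-r:y+r+1,x-r:x+r+1]
    n,l,st,ce=cv2.connectedComponentsWithStats(s)
    if n<2: return None
    k=1+np.argmax(st[1:,4]); return ce[k]+[x-r,y-r],int(st[k,4])
def posts(c):
    hsv=cv2.cvtColor(c["img"],cv2.COLOR_RGB2HSV); return cv2.inRange(hsv,(17,110,70),(30,255,255))
E
python3 - <<'E'
from h import *
c=ctrl.camera("top"); s=ctrl.camera("scene")
P=[];cp=[(-56,-46),(-56,46),(44,-46),(44,46)]
for uv in[(244,204),(240,236),(209,200),(206,232)]:
    u,a=blob(posts(c),uv); p=onz(c,u,.016); v,b=blob(posts(s),proj(s,p)) ; q,e=tri(c,u,s,v)
    print(np.round(u,1),a,np.round(p*1000,1),"| scene z16",b,np.round(onz(s,v,.016)*1000,1),"tri",np.round(q*1000,1),round(e*1000,1)); P.append(p[:2]*1000)
P=np.array(P);C=np.array(cp,float)
Pc=P-P.mean(0);Cc=C-C.mean(0)
th=np.arctan2((Cc[:,0]*Pc[:,1]-Cc[:,1]*Pc[:,0]).sum(),(Cc*Pc).sum())
Rm=np.array([[np.cos(th),-np.sin(th)],[np.sin(th),np.cos(th)]]); t=P.mean(0)-Rm@C.mean(0)
print("case",t,np.degrees(th),"res",np.round(P-(C@Rm.T+t),1), "scale",np.sqrt((Pc**2).sum()/(Cc**2).sum()))
# hole: dark low-sat within faces
for cam,nm in((c,"top"),(s,"scene")):
  g=cv2.cvtColor(cam["img"],cv2.COLOR_RGB2GRAY).astype(float)
  for f in faces(c)[0]:
    u=proj(cam,[f[0]/1e3,f[1]/1e3,.016]); x,y=np.round(u).astype(int)
    w=g[y-4:y+5,x-4:x+5]; ww=np.clip(np.median(w)-8-w,0,None)
    yy,xx=np.mgrid[-4:5,-4:5]; 
    h=np.array([x+(ww*xx).sum()/ww.sum(),y+(ww*yy).sum()/ww.sum()])
    print(nm,np.round(u,1),"hole",np.round(onz(cam,h,.016)*1000,1),"rect",np.round(f[:2],1))
E
```

```text
[243.5 203.4] 50 [596.7  95.4  16. ] | scene z16 44 [600.5  93.4  16. ] tri [597.2  95.9  11.8] 0.2
[240.1 235.1] 51 [506.1 102.4  16. ] | scene z16 37 [509.7 100.4  16. ] tri [506.2 102.9  12.1] 0.1
[209.1 199.9] 51 [604.9 194.7  16. ] | scene z16 44 [608.6 192.4  16. ] tri [605.4 195.5  11.9] 0.0
[205.4 231.7] 53 [513.6 201.6  16. ] | scene z16 40 [517.  199.7  16. ] tri [513.8 202.4  12.4] 0.2
case [555.7996445  154.53181523] 85.5416458015507 res [[-0.6  0.3]
 [ 0.5  0.1]
 [-0.2 -0.1]
 [ 0.3 -0.4]] scale 0.9937827411029678
top [359.9 252.3] hole [ 464.7 -239.3   16. ] rect [ 464.6 -237. ]
top [406.6 250.7] hole [ 470.8 -368.5   16. ] rect [ 471.8 -367.8]
top [317.9 249.2] hole [ 471.3 -120.6   16. ] rect [ 470.9 -118.6]
top [358.3 202.8] hole [ 605.8 -233.7   16. ] rect [ 604.8 -232.8]
top [315.5 202.5] hole [ 603.8 -112.7   16. ] rect [ 603.3 -110.7]
top [405.4 202.6] hole [ 607.7 -369.    16. ] rect [ 607.9 -366.7]
scene [162.6 223.2] hole [ 465.6 -240.    16. ] rect [ 464.6 -237. ]
scene [109.8 248.1] hole [ 475.9 -370.2   16. ] rect [ 471.8 -367.8]
scene [208.7 205.8] hole [ 472.  -122.6   16. ] rect [ 470.9 -118.6]
scene [190.4 261.9] hole [ 605.8 -235.    16. ] rect [ 604.8 -232.8]
scene [238.5 238.8] hole [ 604.5 -114.4   16. ] rect [ 603.3 -110.7]
scene [132.7 290.1] hole [ 611.1 -369.3   16. ] rect [ 607.9 -366.7]
```

```bash
cat >> h.py <<'E'
def rows(tgt,yaw,n,hand=None,start=None):
    """rows from current measured pose to tool-down pose with tool x at world yaw (deg)"""
    o=ctrl.get_obs(); p=np.array(o["eef_pos"]) ; r=rot(o["eef_rot"])
    T=R.from_euler('z',yaw,degrees=True)*R.from_euler('x',180,degrees=True)
    rv=(r.inv()*T).as_rotvec()
    print("cur",np.round(p*1000,1),"yaw",np.round(np.degrees(np.arctan2(*r.apply([1,0,0])[1::-1])),1),"tilt",np.round(r.apply([0,0,1])[:2],4),"F",np.round(o["wrist_force"],1),"open",round(o["opening"],3),"t",round(o["time_s"],2))
    step=np.round(rv/n,3); tp=np.array(tgt)/1000; out=[]
    for i in range(n):
        d=np.round(r.inv().apply((tp-p)/(n-i)),4); p=p+r.apply(d); r=r*R.from_rotvec(step)
        out.append({"translation":d.tolist(),"angular":step.tolist()})
    for x in out: print(x)
E
python3 - <<'E'
from h import *
rows([400,0,250],72.3,10)
E
```

```text
cur [205.5 536.8 231. ] yaw 159.0 tilt [-0.0003 -0.0005] F [-0.3 -0.1 -0.5] open 1.002 t 0.3
{'translation': [-0.0374, -0.0432, -0.0019], 'angular': [-0.0, 0.0, 0.151]}
{'translation': [-0.0434, -0.0371, -0.0019], 'angular': [-0.0, 0.0, 0.151]}
{'translation': [-0.0485, -0.0301, -0.0019], 'angular': [-0.0, 0.0, 0.151]}
{'translation': [-0.0525, -0.0225, -0.0019], 'angular': [-0.0, 0.0, 0.151]}
{'translation': [-0.0553, -0.0143, -0.0019], 'angular': [-0.0, 0.0, 0.151]}
{'translation': [-0.0568, -0.0058, -0.0019], 'angular': [-0.0, 0.0, 0.151]}
{'translation': [-0.057, 0.0028, -0.0019], 'angular': [-0.0, 0.0, 0.151]}
{'translation': [-0.056, 0.0113, -0.0018], 'angular': [-0.0, 0.0, 0.151]}
{'translation': [-0.0536, 0.0196, -0.0019], 'angular': [-0.0, 0.0, 0.151]}
{'translation': [-0.05, 0.0274, -0.0018], 'angular': [-0.0, 0.0, 0.151]}
```

Call:
apply_moves --plan '[{"translation":[-0.037,-0.043,-0.002],"angular":[0,0,0.151],"hand":0.066},{"translation":[-0.043,-0.037,-0.002],"angular":[0,0,0.151],"hand":0.066},{"translation":[-0.048,-0.03,-0.002],"angular":[0,0,0.151],"hand":0.066},{"translation":[-0.052,-0.022,-0.002],"angular":[0,0,0.151],"hand":0.066},{"translation":[-0.055,-0.014,-0.002],"angular":[0,0,0.151],"hand":0.066},{"translation":[-0.057,-0.006,-0.002],"angular":[0,0,0.151],"hand":0.066},{"translation":[-0.057,0.003,-0.002],"angular":[0,0,0.151],"hand":0.066},{"translation":[-0.056,0.011,-0.002],"angular":[0,0,0.151],"hand":0.066},{"translation":[-0.054,0.02,-0.002],"angular":[0,0,0.151],"hand":0.066},{"translation":[-0.05,0.027,-0.002],"angular":[0,0,0.151],"hand":0.066}]'

```text
time_s: 1.55
eef_pos: [0.3995, -0.0002, 0.2517]
eef_rot: [0.0, 0.808, 0.589, 0.001]
wrist_force: [0.8, 1.6, 0.3]
opening: 0.769
```

```bash
python3 - <<'E'
from h import *
rows([471.2,-120,60],72.3,5)
E
```

```text
cur [ 3.995e+02 -2.000e-01  2.517e+02] yaw 72.2 tilt [ 0.0014 -0.0002] F [0.8 1.6 0.3] open 0.769 t 1.55
{'translation': [-0.0184, 0.0209, 0.0384], 'angular': [0.0, -0.0, -0.0]}
{'translation': [-0.0184, 0.0209, 0.0384], 'angular': [0.0, -0.0, -0.0]}
{'translation': [-0.0185, 0.0209, 0.0384], 'angular': [0.0, -0.0, -0.0]}
{'translation': [-0.0184, 0.0209, 0.0383], 'angular': [0.0, -0.0, -0.0]}
{'translation': [-0.0185, 0.021, 0.0384], 'angular': [0.0, -0.0, -0.0]}
```

Call:
apply_moves --plan '[{"translation":[-0.0185,0.021,0.038],"angular":[0,0,0],"hand":0.066},{"translation":[-0.0185,0.021,0.038],"angular":[0,0,0],"hand":0.066},{"translation":[-0.0185,0.021,0.038],"angular":[0,0,0],"hand":0.066},{"translation":[-0.0185,0.021,0.038],"angular":[0,0,0],"hand":0.066},{"translation":[-0.0185,0.021,0.038],"angular":[0,0,0],"hand":0.066},{"translation":[0,0,0.025],"angular":[0,0,0],"hand":0.066},{"translation":[0,0,0.025],"angular":[0,0,0],"hand":0.066},{"translation":[0,0,0],"angular":[0,0,0],"hand":0.066}]'

```text
time_s: 2.55
eef_pos: [0.4698, -0.1173, 0.0096]
eef_rot: [-0.002, 0.806, 0.591, -0.001]
wrist_force: [0.2, -0.3, 0.6]
opening: 0.771
```

```bash
python3 - <<'E'
from h import *
rows([471.2,-120,1],72.3,1)
s=ctrl.camera("scene"); im=s["img"][130:270,130:330,::-1]; cv2.imwrite("pics/s1.png",cv2.resize(im,(800,560),interpolation=cv2.INTER_CUBIC))
E
```

```text
cur [ 469.8 -117.3    9.6] yaw 72.5 tilt [-0.004   0.0021] F [ 0.2 -0.3  0.6] open 0.771 t 2.55
{'translation': [-0.0022, 0.0022, 0.0086], 'angular': [-0.004, -0.001, 0.004]}
```

View pics/s1.png

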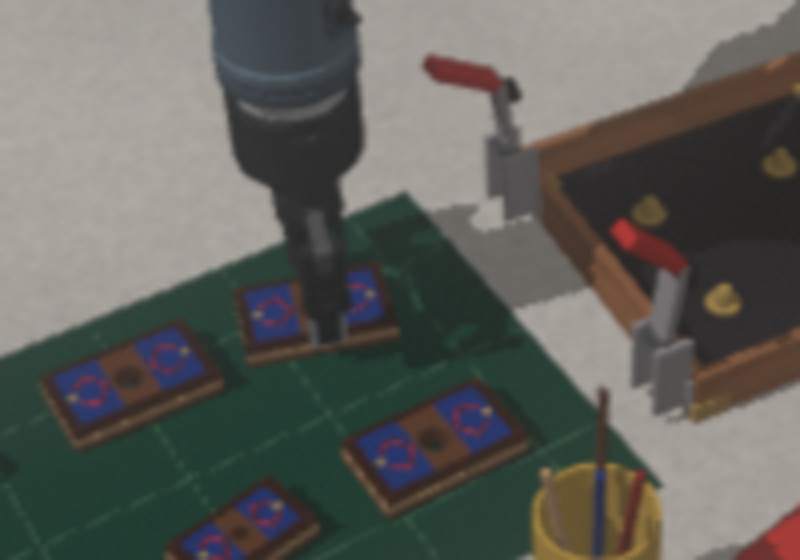

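Call:
apply_moves --plan '[{"translation":[-0.002,0.002,0.005],"angular":[-0.004,0,0.004],"hand":0.066},{"translation":[0,0,0.004],"angular":[0,0,0],"hand":0.066},{"translation":[0,0,0],"angular":[0,0,0],"hand":0.066}]'

```text
time_s: 2.98
eef_pos: [0.4729, -0.1206, 0.0025]
eef_rot: [0.002, 0.807, 0.59, 0.001]
wrist_force: [-0.4, 0.5, 1.3]
opening: 0.772
```

```bash
python3 - <<'E'
from h import *
rows([471.2,-120,0],72.3,1)
E
```

```text
cur [ 472.9 -120.6    2.5] yaw 72.3 tilt [ 0.0042 -0.0014] F [-0.4  0.5  1.3] open 0.772 t 2.98
{'translation': [0.0001, -0.0018, 0.0025], 'angular': [0.004, 0.0, -0.0]}
```

Call:
apply_moves --plan '[{"translation":[0,0,0.001],"angular":[0,0,0],"hand":0.04},{"translation":[0,0,0],"angular":[0,0,0],"hand":0.04},{"translation":[0,0,0],"angular":[0,0,0],"hand":0.04},{"translation":[0,0,0],"angular":[0,0,0],"hand":0.04},{"translation":[0,0,-0.03],"angular":[0,0,0],"hand":0.04},{"translation":[0,0,-0.05],"angular":[0,0,0],"hand":0.04},{"translation":[0,0,-0.05],"angular":[0,0,0],"hand":0.04},{"translation":[0,0,-0.06],"angular":[0,0,0],"hand":0.04}]'

```text
time_s: 3.98
eef_pos: [0.4713, -0.1199, 0.1924]
eef_rot: [0.001, 0.807, 0.59, 0.001]
wrist_force: [0.5, -0.3, -0.1]
opening: 0.611
```

```bash
cat >> h.py <<'E'
def case(x,y):
    th=np.radians(85.54); c,s=np.cos(th),np.sin(th)
    return np.array([555.8+c*x-s*y,154.5+s*x+c*y])
E
python3 - <<'E'
from h import *
c=ctrl.camera("top");s=ctrl.camera("scene")
cv2.imwrite("pics/s2.png",s["img"][:,:,::-1]);cv2.imwrite("pics/t2.png",c["img"][:,:,::-1])
for i,(x,y) in enumerate([(-56,-46),(-56,46),(44,-46),(44,46)]): print(i+1,case(x,y))
rows([*case(44,46),190],85.54,8)
E
```

```text
1 [597.30597238  95.09247306]
2 [505.58456075 102.24667799]
3 [605.08228209 194.78965962]
4 [513.36087045 201.94386455]
cur [ 476.1 -122.3  198.7] yaw 72.3 tilt [ 0.0156 -0.0075] F [ 0.9 -0.2 -0.6] open 0.612 t 4.08
{'translation': [0.04, -0.0079, 0.0009], 'angular': [0.002, 0.001, -0.029]}
{'translation': [0.0402, -0.0067, 0.0009], 'angular': [0.002, 0.001, -0.029]}
{'translation': [0.0404, -0.0055, 0.001], 'angular': [0.002, 0.001, -0.029]}
{'translation': [0.0406, -0.0044, 0.001], 'angular': [0.002, 0.001, -0.029]}
{'translation': [0.0407, -0.0032, 0.001], 'angular': [0.002, 0.001, -0.029]}
{'translation': [0.0407, -0.002, 0.0011], 'angular': [0.002, 0.001, -0.029]}
{'translation': [0.0408, -0.0008, 0.0012], 'angular': [0.002, 0.001, -0.029]}
{'translation': [0.0408, 0.0003, 0.0011], 'angular': [0.002, 0.001, -0.029]}
```

View pics/s2.png

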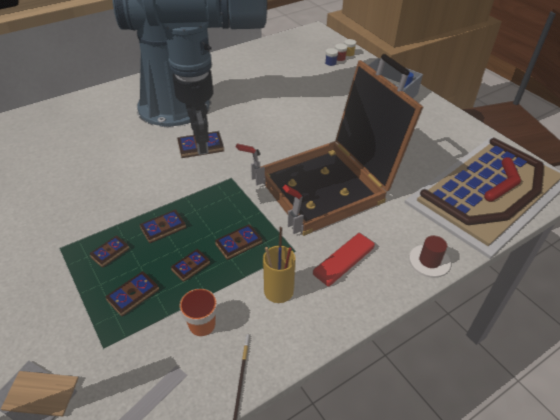

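Call:
apply_moves --plan '[{"translation":[0.04,-0.008,0.001],"angular":[0,0,-0.029],"hand":0.04},{"translation":[0.04,-0.007,0.001],"angular":[0,0,-0.029],"hand":0.04},{"translation":[0.04,-0.0055,0.001],"angular":[0,0,-0.029],"hand":0.04},{"translation":[0.041,-0.0045,0.001],"angular":[0,0,-0.029],"hand":0.04},{"translation":[0.041,-0.003,0.001],"angular":[0,0,-0.029],"hand":0.04},{"translation":[0.041,-0.002,0.001],"angular":[0,0,-0.029],"hand":0.04},{"translation":[0.041,-0.001,0.001],"angular":[0,0,-0.029],"hand":0.04},{"translation":[0.041,0,0.001],"angular":[0,0,-0.029],"hand":0.04},{"translation":[0,0,0],"angular":[0,0,0],"hand":0.04},{"translation":[0,0,0],"angular":[0,0,0],"hand":0.04}]'

```text
time_s: 5.32
eef_pos: [0.5082, 0.2045, 0.1823]
eef_rot: [0.002, 0.734, 0.68, 0.0]
wrist_force: [-0.2, -0.4, -0.7]
opening: 0.616
```

```bash
python3 - <<'E'
from h import *
c=ctrl.camera("top")
im=c["img"][140:290,110:330,::-1]; cv2.imwrite("pics/t3.png",cv2.resize(im,(792,540),interpolation=cv2.INTER_CUBIC))
rows([*case(44,46),60],85.54,3)
E
```

```text
cur [508.4 204.1 182.5] yaw 85.6 tilt [ 0.0029 -0.0017] F [ 1.6  1.1 -0.6] open 0.605 t 5.38
{'translation': [-0.0005, 0.0016, 0.0408], 'angular': [0.001, 0.0, 0.0]}
{'translation': [-0.0005, 0.0016, 0.0409], 'angular': [0.001, 0.0, 0.0]}
{'translation': [-0.0006, 0.0017, 0.0408], 'angular': [0.001, 0.0, 0.0]}
```

View pics/t3.png

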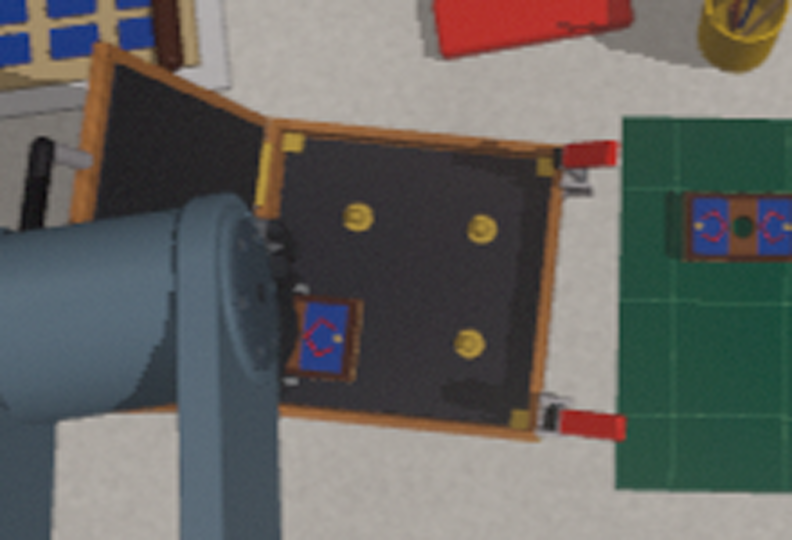

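```bash
python3 - <<'E'
from h import *
c=ctrl.camera("scene")
im=c["img"][0:260,60:460,::-1]; cv2.imwrite("pics/s3.png",cv2.resize(im,(800,520),interpolation=cv2.INTER_CUBIC))
print(np.round(ctrl.get_obs()["q"],2))
E
```

```text
[ 0.17  0.17  1.72 -0.    1.25  0.24]
```

View pics/s3.png

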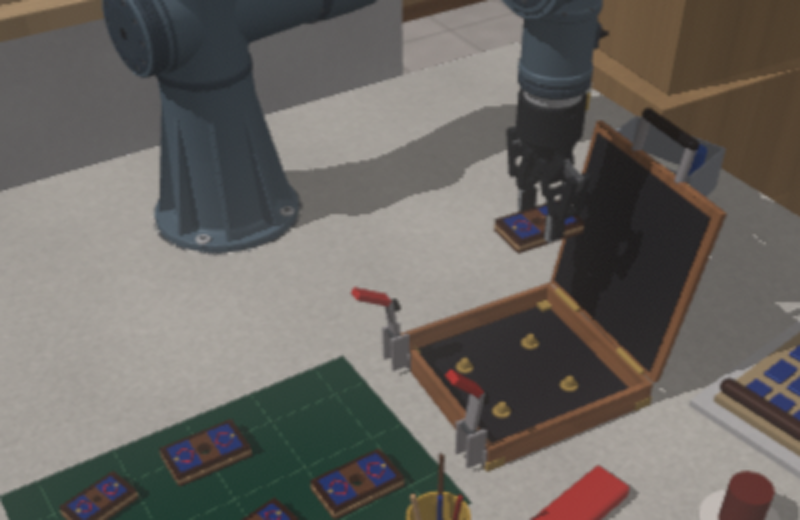

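Call:
apply_moves --plan '[{"translation":[-0.001,0.003,0.03],"angular":[0,0,0],"hand":0.04},{"translation":[-0.001,0.002,0.04],"angular":[0,0,0],"hand":0.04},{"translation":[0,0,0.04],"angular":[0,0,0],"hand":0.04},{"translation":[0,0,0.02],"angular":[0,0,0],"hand":0.04},{"translation":[0,0,0],"angular":[0,0,0],"hand":0.04},{"translation":[0,0,0],"angular":[0,0,0],"hand":0.04}]'

```text
time_s: 6.18
eef_pos: [0.515, 0.2018, 0.0542]
eef_rot: [0.002, 0.734, 0.679, 0.002]
wrist_force: [0.2, 0.3, -0.1]
opening: 0.616
```

```bash
python3 - <<'E'
from h import *
c=ctrl.camera("scene")
im=c["img"][110:230,220:400,::-1]; cv2.imwrite("pics/s4.png",cv2.resize(im,(800,533),interpolation=cv2.INTER_CUBIC))
c=ctrl.camera("top")
im=c["img"][140:290,110:330,::-1]; cv2.imwrite("pics/t4.png",cv2.resize(im,(792,540),interpolation=cv2.INTER_CUBIC))
rows([*case(44,46),30],85.54,1)
E
```

```text
cur [515.3 202.2  54.6] yaw 85.6 tilt [ 0.0065 -0.0008] F [ 1.3  0.1 -0.4] open 0.611 t 6.28
{'translation': [-0.0004, -0.0021, 0.0246], 'angular': [0.007, 0.0, 0.0]}
```

View pics/s4.png

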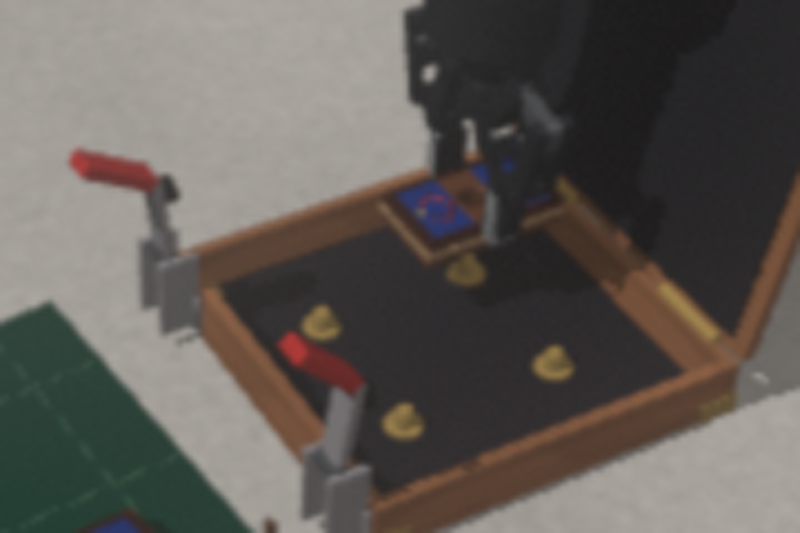

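View pics/t4.png

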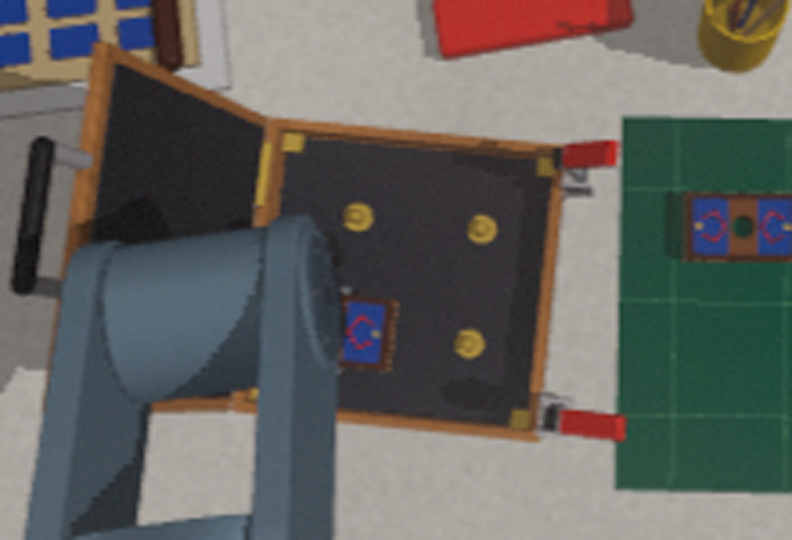

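```bash
python3 - <<'E'
from h import *
c=ctrl.camera("top");s=ctrl.camera("scene")
print("handle",tri(c,(119.7,199.7),s,(394.5,64)))
for z in(.18,.3,.4,.5): print(z,proj(s,[.508,.204,z]),proj(c,[.515,.202,z]))
hp=tri(c,(119.7,199.7),s,(394.5,64))[0]; h=case(118,0)/1000
r=np.hypot(*(hp[:2]-h)); print(r,np.hypot(r,hp[2]-.036), np.degrees(np.arctan2(hp[2]-.036,-((hp[:2]-h)@np.array([.0777,.997])))))
E
```

```text
handle (array([0.57000968, 0.32693992, 0.31001501]), np.float64(0.002682035234486928))
0.18 [328.75193349 116.16660243] [191.77701083 229.06592669]
0.3 [333.26721324  71.20757515] [178.45169702 226.95963012]
0.4 [337.60513949  28.01447196] [163.88904975 224.65775158]
0.5 [342.59091818 -21.62935354] [144.5236206 221.5967102]
0.05502794681269376 0.2794857819168521 101.35435039650991
```

```bash
python3 - <<'E'
from h import *
c=ctrl.camera("top")
im=c["img"][210:260,195:250,::-1]; cv2.imwrite("pics/t5.png",cv2.resize(im,(792,720),interpolation=cv2.INTER_CUBIC)[:600])
for u in(216.5,217.5,218.5,219.5): print(u,onz(c,(u,231),.068)*1000,onz(c,(u,231),.052)*1000)
for k in range(4):
  ctrl.camera("top"); print(ctrl.get_obs()["eef_pos"])
E
```

```text
216.5 [514.72491139 161.06041019  68.        ] [515.17894705 163.79137821  52.        ]
217.5 [514.77969192 158.34719032  68.        ] [515.23457667 161.0361033   52.        ]
218.5 [514.83446922 155.63413042  68.        ] [515.29020302 158.28099084  52.        ]
219.5 [514.88924328 152.92123047  68.        ] [515.34582609 155.5260408   52.        ]
[0.51459583 0.2023659  0.05390678]
[0.51442866 0.2023477  0.05368416]
[0.51424988 0.20235165 0.05348389]
[0.51417136 0.20235194 0.05335003]
```

View pics/t5.png

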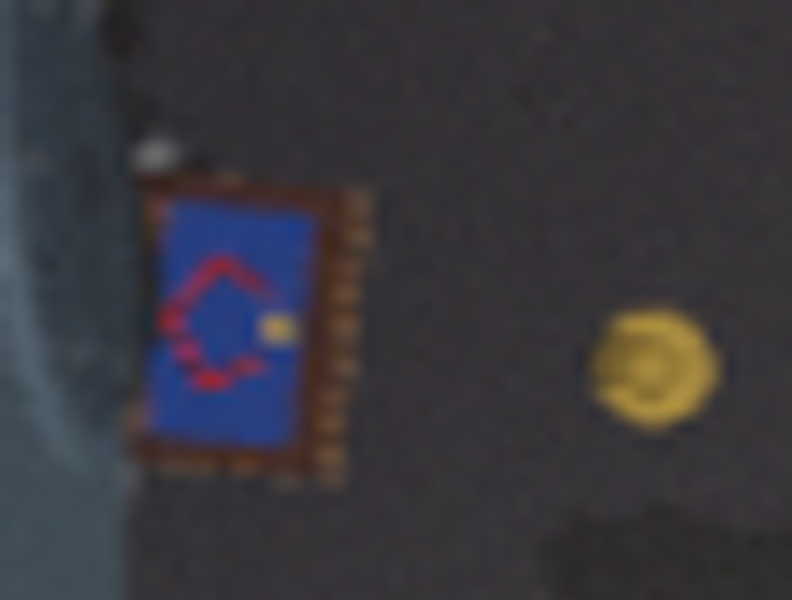

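Call:
apply_moves --plan '[{"translation":[0,-0.0005,0.015],"angular":[0.003,0,0],"hand":0.04},{"translation":[0,0,0.012],"angular":[0,0,0],"hand":0.04},{"translation":[0,0,0.005],"angular":[0,0,0],"hand":0.04},{"translation":[0,0,0.004],"angular":[0,0,0],"hand":0.04},{"translation":[0,0,0.004],"angular":[0,0,0],"hand":0.04},{"translation":[0,0,0],"angular":[0,0,0],"hand":0.04},{"translation":[0,0,0],"angular":[0,0,0],"hand":0.04}]'

```text
time_s: 7.5
eef_pos: [0.5139, 0.2023, 0.0133]
eef_rot: [0.001, 0.734, 0.679, 0.0]
wrist_force: [-0.3, 0.2, -1.3]
opening: 0.616
```

Call:
apply_moves --plan '[{"translation":[0,0,0.003],"angular":[0,0,0],"hand":0.04},{"translation":[0,0,0],"angular":[0,0,0],"hand":0.04},{"translation":[0,0,0],"angular":[0,0,0],"hand":0.066},{"translation":[0,0,0],"angular":[0,0,0],"hand":0.066},{"translation":[0,0,0],"angular":[0,0,0],"hand":0.066},{"translation":[0,0,-0.02],"angular":[0,0,0],"hand":0.066},{"translation":[0,0,-0.05],"angular":[0,0,0],"hand":0.066},{"translation":[0,0,-0.05],"angular":[0,0,0],"hand":0.066},{"translation":[0,0,-0.055],"angular":[0,0,0],"hand":0.066}]'

```text
time_s: 8.62
eef_pos: [0.5129, 0.2023, 0.1862]
eef_rot: [0.0, 0.734, 0.679, -0.0]
wrist_force: [1.7, 0.7, -0.1]
opening: 0.775
```

```bash
python3 - <<'E'
from h import *
c=ctrl.camera("scene")
im=c["img"][110:230,220:400,::-1]; cv2.imwrite("pics/s5.png",cv2.resize(im,(800,533),interpolation=cv2.INTER_CUBIC))
c=ctrl.camera("top")
for f in faces(c)[0]: print([round(float(x),1) for x in f[:5]])
rows([604,-112.3,190],90.5,10)
E
```

```text
[464.6, -237.0, 95.7, 55.7, 89.5]
[472.0, -367.9, 79.8, 46.0, -74.1]
[604.9, -232.9, 77.4, 45.5, -78.5]
[603.3, -110.7, 94.8, 54.7, -88.9]
[607.6, -366.7, 100.4, 58.1, -77.6]
cur [517.6 203.2 192.3] yaw 85.6 tilt [0.0132 0.001 ] F [-0.2 -0.3  0.8] open 0.774 t 8.72
{'translation': [-0.0308, 0.011, 0.0003], 'angular': [0.001, -0.0, -0.009]}
{'translation': [-0.0309, 0.0108, 0.0003], 'angular': [0.001, -0.0, -0.009]}
{'translation': [-0.031, 0.0105, 0.0003], 'angular': [0.001, -0.0, -0.009]}
{'translation': [-0.0311, 0.0102, 0.0003], 'angular': [0.001, -0.0, -0.009]}
{'translation': [-0.0312, 0.0099, 0.0003], 'angular': [0.001, -0.0, -0.009]}
{'translation': [-0.0312, 0.0096, 0.0003], 'angular': [0.001, -0.0, -0.009]}
{'translation': [-0.0313, 0.0093, 0.0002], 'angular': [0.001, -0.0, -0.009]}
{'translation': [-0.0314, 0.0091, 0.0002], 'angular': [0.001, -0.0, -0.009]}
{'translation': [-0.0315, 0.0088, 0.0002], 'angular': [0.001, -0.0, -0.009]}
{'translation': [-0.0317, 0.0085, 0.0003], 'angular': [0.001, -0.0, -0.009]}
```

View pics/s5.png

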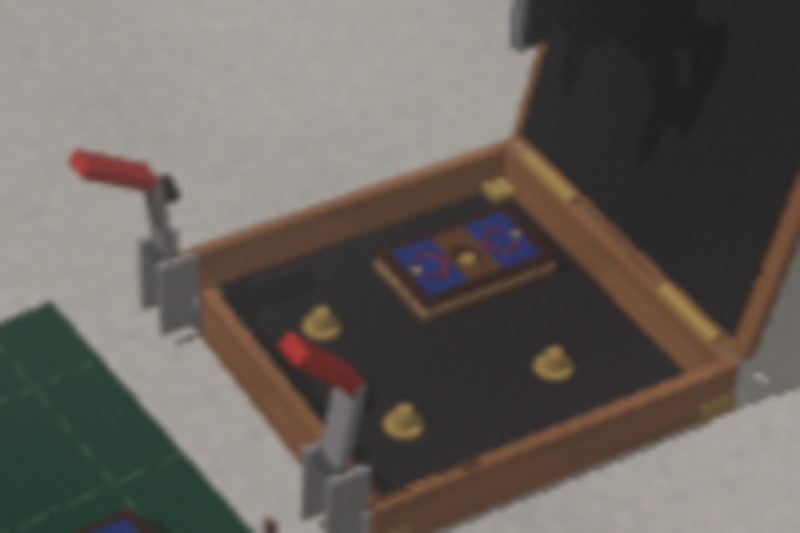

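Call:
apply_moves --plan '[{"translation":[-0.039,0.014,0],"angular":[0,0,-0.011],"hand":0.066},{"translation":[-0.039,0.014,0],"angular":[0,0,-0.011],"hand":0.066},{"translation":[-0.039,0.013,0],"angular":[0,0,-0.011],"hand":0.066},{"translation":[-0.039,0.012,0],"angular":[0,0,-0.011],"hand":0.066},{"translation":[-0.039,0.012,0],"angular":[0,0,-0.011],"hand":0.066},{"translation":[-0.039,0.012,0],"angular":[0,0,-0.011],"hand":0.066},{"translation":[-0.039,0.011,0.02],"angular":[0,0,-0.011],"hand":0.066},{"translation":[-0.039,0.011,0.04],"angular":[0,0,-0.011],"hand":0.066},{"translation":[0,0,0.05],"angular":[0,0,0],"hand":0.066},{"translation":[0,0,0.03],"angular":[0,0,0],"hand":0.066}]'

```text
time_s: 9.98
eef_pos: [0.5984, -0.1134, 0.0417]
eef_rot: [-0.001, 0.704, 0.71, -0.001]
wrist_force: [0.4, 0.7, 0.1]
opening: 0.773
```

Call:
apply_moves --plan '[{"translation":[0,0,0.02],"angular":[0,0,0],"hand":0.066},{"translation":[0,0,0],"angular":[0,0,0],"hand":0.066},{"translation":[0,0,0],"angular":[0,0,0],"hand":0.066}]'

```text
time_s: 10.35
eef_pos: [0.6016, -0.1137, 0.0268]
eef_rot: [0.002, 0.703, 0.711, 0.0]
wrist_force: [0.5, 0.4, -0.1]
opening: 0.772
```

```bash
python3 - <<'E'
from h import *
rows([604,-112.3,1],90.8,1)
s=ctrl.camera("scene"); im=s["img"][180:280,170:320,::-1]; cv2.imwrite("pics/s6.png",cv2.resize(im,(750,500),interpolation=cv2.INTER_CUBIC))
E
```

```text
cur [ 601.6 -113.7   26.8] yaw 90.6 tilt [ 0.0029 -0.0018] F [ 0.5  0.4 -0.1] open 0.772 t 10.35
{'translation': [0.0014, 0.0024, 0.0258], 'angular': [0.003, 0.002, -0.003]}
```

View pics/s6.png

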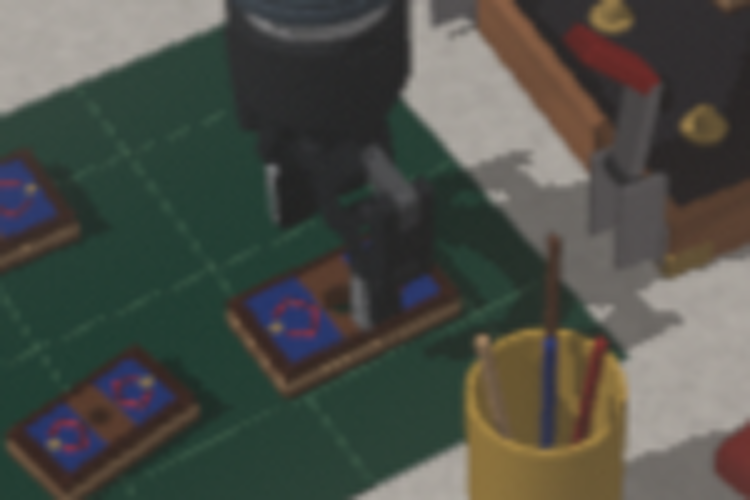

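Gripper straddles the face at (342,300 in the crop), clear of the can. Correct, descend, grip, lift.

Call:
apply_moves --plan '[{"translation":[0.0014,0.0024,0.012],"angular":[0,0,-0.003],"hand":0.066},{"translation":[0,0,0.012],"angular":[0,0,0],"hand":0.066},{"translation":[0,0,0.002],"angular":[0,0,0],"hand":0.066},{"translation":[0,0,0],"angular":[0,0,0],"hand":0.066},{"translation":[0,0,0],"angular":[0,0,0],"hand":0.066}]'

```text
time_s: 11.02
eef_pos: [0.6031, -0.1122, -0.0003]
eef_rot: [0.001, 0.702, 0.712, 0.0]
wrist_force: [-0.6, -0.5, -1.2]
opening: 0.772
```

Call:
apply_moves --plan '[{"translation":[0,0,0],"angular":[0,0,0],"hand":0.04},{"translation":[0,0,0],"angular":[0,0,0],"hand":0.04},{"translation":[0,0,0],"angular":[0,0,0],"hand":0.04},{"translation":[0,0,0],"angular":[0,0,0],"hand":0.04},{"translation":[0,0,-0.03],"angular":[0,0,0],"hand":0.04},{"translation":[0,0,-0.05],"angular":[0,0,0],"hand":0.04},{"translation":[0,0,-0.05],"angular":[0,0,0],"hand":0.04},{"translation":[0,0,-0.055],"angular":[0,0,0],"hand":0.04},{"translation":[0,0,0],"angular":[0,0,0],"hand":0.04}]'

```text
time_s: 12.15
eef_pos: [0.6057, -0.1129, 0.19]
eef_rot: [0.005, 0.702, 0.712, 0.002]
wrist_force: [0.7, 0.2, -0.7]
opening: 0.615
```

```bash
python3 - <<'E'
from h import *
rows([*case(44,-46),190],85.54,8)
E
```

```text
cur [ 605.7 -112.9  190. ] yaw 90.8 tilt [ 0.0099 -0.0045] F [ 0.7  0.2 -0.7] open 0.615 t 12.15
{'translation': [0.0385, 0.0005, -0.0002], 'angular': [0.001, 0.001, 0.011]}
{'translation': [0.0385, 0.0, -0.0001], 'angular': [0.001, 0.001, 0.011]}
{'translation': [0.0384, -0.0004, -0.0001], 'angular': [0.001, 0.001, 0.011]}
{'translation': [0.0384, -0.0008, -0.0001], 'angular': [0.001, 0.001, 0.011]}
{'translation': [0.0384, -0.0012, -0.0], 'angular': [0.001, 0.001, 0.011]}
{'translation': [0.0384, -0.0016, 0.0], 'angular': [0.001, 0.001, 0.011]}
{'translation': [0.0385, -0.0021, 0.0001], 'angular': [0.001, 0.001, 0.011]}
{'translation': [0.0384, -0.0025, 0.0001], 'angular': [0.001, 0.001, 0.011]}
```

Call:
apply_moves --plan '[{"translation":[0.0385,0.0005,0],"angular":[0,0,0.011],"hand":0.04},{"translation":[0.0385,0,0],"angular":[0,0,0.011],"hand":0.04},{"translation":[0.0385,-0.0005,0],"angular":[0,0,0.011],"hand":0.04},{"translation":[0.0385,-0.001,0],"angular":[0,0,0.011],"hand":0.04},{"translation":[0.0385,-0.001,0],"angular":[0,0,0.011],"hand":0.04},{"translation":[0.0385,-0.0015,0],"angular":[0,0,0.011],"hand":0.04},{"translation":[0.0385,-0.002,0],"angular":[0,0,0.011],"hand":0.04},{"translation":[0.038,-0.0025,0.02],"angular":[0,0,0.011],"hand":0.04},{"translation":[0,0,0.05],"angular":[0,0,0],"hand":0.04},{"translation":[0,0,0.05],"angular":[0,0,0],"hand":0.04}]'

```text
time_s: 13.4
eef_pos: [0.6011, 0.1964, 0.0613]
eef_rot: [0.0, 0.732, 0.681, -0.001]
wrist_force: [-0.3, 0.1, -0.6]
opening: 0.613
```

Call:
apply_moves --plan '[{"translation":[0,0,0.012],"angular":[0,0,0],"hand":0.04},{"translation":[0,0,0],"angular":[0,0,0],"hand":0.04},{"translation":[0,0,0],"angular":[0,0,0],"hand":0.04}]'

```text
time_s: 13.78
eef_pos: [0.6041, 0.1958, 0.0544]
eef_rot: [0.002, 0.733, 0.68, 0.001]
wrist_force: [0.4, -0.1, -0.6]
opening: 0.61
```

```bash
python3 - <<'E'
from h import *
s=ctrl.camera("scene"); 
im=s["img"][110:230,220:400,::-1]; cv2.imwrite("pics/s7.png",cv2.resize(im,(800,533),interpolation=cv2.INTER_CUBIC))
c=ctrl.camera("top")
rows([*case(44,-46),30],85.54,1)
im=c["img"][175:225,195:250,::-1]; cv2.imwrite("pics/t7.png",cv2.resize(im,(792,720),interpolation=cv2.INTER_CUBIC)[:600])
z=ctrl.get_obs()["eef_pos"][2]+.0155
for u in (216,217,218,219): print(u,onz(c,(u,200),z)*1000)
E
```

```text
cur [604.1 195.8  54.5] yaw 85.7 tilt [ 0.0047 -0.0004] F [ 1.1  0.4 -0.1] open 0.616 t 13.88
{'translation': [-0.001, 0.0009, 0.0245], 'angular': [0.005, 0.0, 0.004]}
216 [598.94165116 165.27898131  70.03309158]
217 [598.99430796 162.54665445  70.03309158]
218 [599.04696164 159.81449013  70.03309158]
219 [599.09961218 157.08248834  70.03309158]
```

View pics/t7.png

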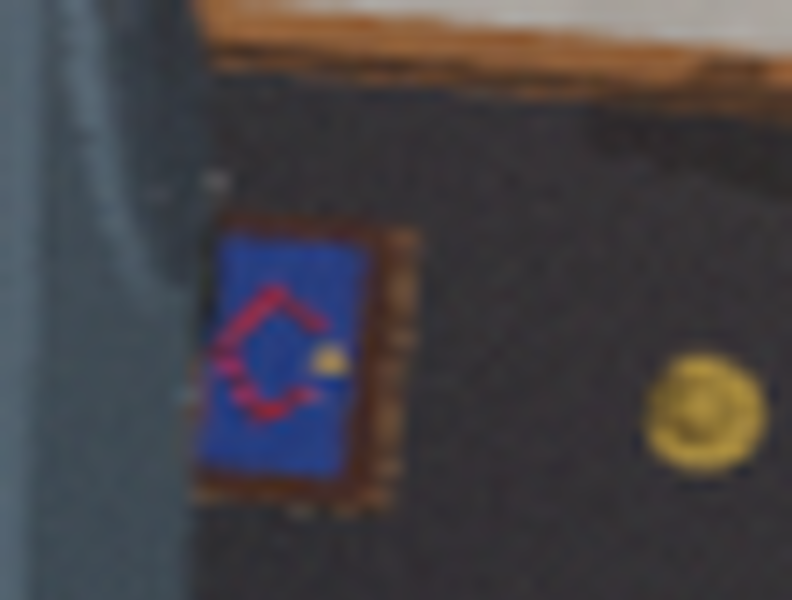

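View pics/s7.png

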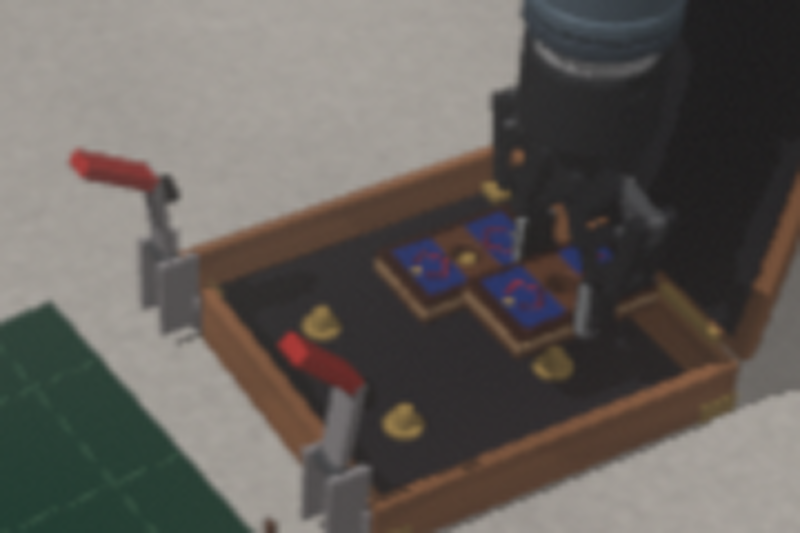

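Call:
apply_moves --plan '[{"translation":[-0.001,0.0013,0.015],"angular":[0.003,0,0.003],"hand":0.04},{"translation":[0,0,0.012],"angular":[0,0,0],"hand":0.04},{"translation":[0,0,0.005],"angular":[0,0,0],"hand":0.04},{"translation":[0,0,0.004],"angular":[0,0,0],"hand":0.04},{"translation":[0,0,0.004],"angular":[0,0,0],"hand":0.04},{"translation":[0,0,0],"angular":[0,0,0],"hand":0.04},{"translation":[0,0,0],"angular":[0,0,0],"hand":0.04}]'

```text
time_s: 14.75
eef_pos: [0.604, 0.1947, 0.0121]
eef_rot: [-0.0, 0.734, 0.679, -0.001]
wrist_force: [4.6, 2.0, -3.6]
opening: 0.613
```

Call:
apply_moves --plan '[{"translation":[0,0.001,0.001],"angular":[0,0,0],"hand":0.04},{"translation":[0,0,0.002],"angular":[0,0,0],"hand":0.04},{"translation":[0,0,0],"angular":[0,0,0],"hand":0.04}]'

```text
time_s: 15.12
eef_pos: [0.6043, 0.1944, 0.0089]
eef_rot: [-0.001, 0.734, 0.679, -0.001]
wrist_force: [1.2, 0.5, -1.2]
opening: 0.614
```

Call:
apply_moves --plan '[{"translation":[0,0,0],"angular":[0,0,0],"hand":0.066},{"translation":[0,0,0],"angular":[0,0,0],"hand":0.066},{"translation":[0,0,0],"angular":[0,0,0],"hand":0.066},{"translation":[0,0,-0.02],"angular":[0,0,0],"hand":0.066},{"translation":[0,0,-0.05],"angular":[0,0,0],"hand":0.066},{"translation":[0,0,-0.05],"angular":[0,0,0],"hand":0.066},{"translation":[0,0,-0.06],"angular":[0,0,0],"hand":0.066},{"translation":[0,0,0],"angular":[0,0,0],"hand":0.066}]'

```text
time_s: 16.12
eef_pos: [0.609, 0.1953, 0.1979]
eef_rot: [0.004, 0.734, 0.679, 0.005]
wrist_force: [0.1, 0.1, 0.6]
opening: 0.77
```

```bash
python3 - <<'E'
from h import *
c=ctrl.camera("scene")
im=c["img"][110:230,220:400,::-1]; cv2.imwrite("pics/s8.png",cv2.resize(im,(800,533),interpolation=cv2.INTER_CUBIC))
c=ctrl.camera("top")
for f in faces(c)[0]: print([round(float(x),1) for x in f[:5]])
rows([465,-238.7,190],89.5,10)
E
```

```text
[464.6, -237.0, 95.7, 55.8, 89.5]
[471.8, -367.9, 79.1, 45.6, -74.1]
[604.9, -232.8, 77.4, 45.5, -78.6]
[607.6, -366.7, 100.4, 58.1, -77.6]
cur [605.5 194.8 191.3] yaw 85.6 tilt [ 0.001  -0.0004] F [ 0.2  0.  -0.3] open 0.772 t 16.23
{'translation': [-0.0443, -0.0107, 0.0001], 'angular': [0.0, 0.0, -0.007]}
{'translation': [-0.0442, -0.011, 0.0001], 'angular': [0.0, 0.0, -0.007]}
{'translation': [-0.0441, -0.0113, 0.0001], 'angular': [0.0, 0.0, -0.007]}
{'translation': [-0.0441, -0.0116, 0.0001], 'angular': [0.0, 0.0, -0.007]}
{'translation': [-0.044, -0.0119, 0.0002], 'angular': [0.0, 0.0, -0.007]}
{'translation': [-0.0439, -0.0122, 0.0001], 'angular': [0.0, 0.0, -0.007]}
{'translation': [-0.0438, -0.0125, 0.0002], 'angular': [0.0, 0.0, -0.007]}
{'translation': [-0.0437, -0.0128, 0.0001], 'angular': [0.0, 0.0, -0.007]}
{'translation': [-0.0436, -0.0132, 0.0002], 'angular': [0.0, 0.0, -0.007]}
{'translation': [-0.0436, -0.0135, 0.0001], 'angular': [0.0, 0.0, -0.007]}
```

View pics/s8.png

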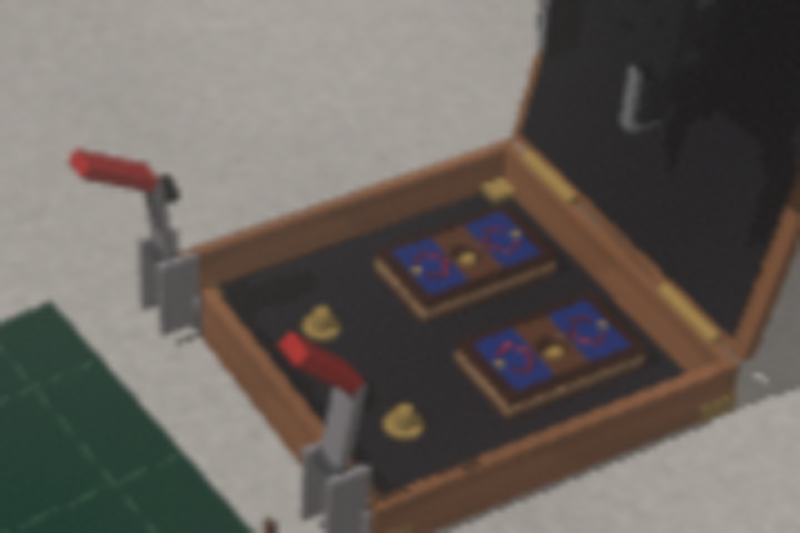

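Two seated. Next the face at (465,-239).

Call:
apply_moves --plan '[{"translation":[-0.0445,-0.0105,0],"angular":[0,0,-0.007],"hand":0.066},{"translation":[-0.044,-0.011,0],"angular":[0,0,-0.007],"hand":0.066},{"translation":[-0.044,-0.0115,0],"angular":[0,0,-0.007],"hand":0.066},{"translation":[-0.044,-0.0115,0],"angular":[0,0,-0.007],"hand":0.066},{"translation":[-0.044,-0.012,0],"angular":[0,0,-0.007],"hand":0.066},{"translation":[-0.044,-0.012,0],"angular":[0,0,-0.007],"hand":0.066},{"translation":[-0.044,-0.0125,0],"angular":[0,0,-0.007],"hand":0.066},{"translation":[-0.044,-0.013,0.03],"angular":[0,0,-0.007],"hand":0.066},{"translation":[-0.0435,-0.013,0.04],"angular":[0,0,-0.007],"hand":0.066},{"translation":[-0.0435,-0.0135,0.04],"angular":[0,0,-0.007],"hand":0.066}]'

```text
time_s: 17.48
eef_pos: [0.4627, -0.2396, 0.0776]
eef_rot: [-0.002, 0.71, 0.705, -0.001]
wrist_force: [1.6, -0.1, 0.4]
opening: 0.773
```

Call:
apply_moves --plan '[{"translation":[0,0,0.04],"angular":[0,0,0],"hand":0.066},{"translation":[0,0,0.014],"angular":[0,0,0],"hand":0.066},{"translation":[0,0,0],"angular":[0,0,0],"hand":0.066},{"translation":[0,0,0],"angular":[0,0,0],"hand":0.066}]'

```text
time_s: 17.98
eef_pos: [0.4653, -0.2392, 0.0271]
eef_rot: [0.0, 0.709, 0.705, -0.001]
wrist_force: [-0.2, -0.3, -0.4]
opening: 0.774
```

```bash
python3 - <<'E'
from h import *
rows([465,-238.9,1],89.5,1)
E
```

```text
cur [ 465.3 -239.2   27.1] yaw 89.7 tilt [-0.0006 -0.002 ] F [-0.2 -0.3 -0.4] open 0.774 t 17.98
{'translation': [0.0003, -0.0003, 0.0261], 'angular': [-0.001, 0.002, 0.003]}
```

Call:
apply_moves --plan '[{"translation":[0,0,0.012],"angular":[0,0,0.003],"hand":0.066},{"translation":[0,0,0.012],"angular":[0,0,0],"hand":0.066},{"translation":[0,0,0.002],"angular":[0,0,0],"hand":0.066},{"translation":[0,0,0],"angular":[0,0,0],"hand":0.066},{"translation":[0,0,0],"angular":[0,0,0],"hand":0.066}]'

```text
time_s: 18.6
eef_pos: [0.4643, -0.2393, -0.0]
eef_rot: [-0.0, 0.711, 0.704, -0.001]
wrist_force: [0.1, 0.5, 0.2]
opening: 0.775
```

Call:
apply_moves --plan '[{"translation":[0,0,0],"angular":[0,0,0],"hand":0.04},{"translation":[0,0,0],"angular":[0,0,0],"hand":0.04},{"translation":[0,0,0],"angular":[0,0,0],"hand":0.04},{"translation":[0,0,0],"angular":[0,0,0],"hand":0.04},{"translation":[0,0,-0.03],"angular":[0,0,0],"hand":0.04},{"translation":[0,0,-0.05],"angular":[0,0,0],"hand":0.04},{"translation":[0,0,-0.05],"angular":[0,0,0],"hand":0.04},{"translation":[0,0,-0.06],"angular":[0,0,0],"hand":0.04},{"translation":[0,0,0],"angular":[0,0,0],"hand":0.04}]'

```text
time_s: 19.73
eef_pos: [0.4673, -0.2412, 0.1952]
eef_rot: [0.005, 0.711, 0.704, -0.001]
wrist_force: [0.1, -0.4, -1.7]
opening: 0.611
```

```bash
python3 - <<'E'
from h import *
rows([*case(-56,46),190],85.54,8)
E
```

```text
cur [ 467.3 -241.2  195.2] yaw 89.4 tilt [ 0.006  -0.0076] F [ 0.1 -0.4 -1.7] open 0.611 t 19.73
{'translation': [0.043, 0.0044, 0.0004], 'angular': [0.001, 0.001, 0.008]}
{'translation': [0.043, 0.004, 0.0004], 'angular': [0.001, 0.001, 0.008]}
{'translation': [0.043, 0.0037, 0.0004], 'angular': [0.001, 0.001, 0.008]}
{'translation': [0.0431, 0.0033, 0.0005], 'angular': [0.001, 0.001, 0.008]}
{'translation': [0.0431, 0.003, 0.0005], 'angular': [0.001, 0.001, 0.008]}
{'translation': [0.0431, 0.0026, 0.0005], 'angular': [0.001, 0.001, 0.008]}
{'translation': [0.0431, 0.0023, 0.0006], 'angular': [0.001, 0.001, 0.008]}
{'translation': [0.0432, 0.002, 0.0007], 'angular': [0.001, 0.001, 0.008]}
```

Call:
apply_moves --plan '[{"translation":[0.043,0.0045,0],"angular":[0,0,0.008],"hand":0.04},{"translation":[0.043,0.004,0],"angular":[0,0,0.008],"hand":0.04},{"translation":[0.043,0.0035,0],"angular":[0,0,0.008],"hand":0.04},{"translation":[0.043,0.0035,0],"angular":[0,0,0.008],"hand":0.04},{"translation":[0.043,0.003,0],"angular":[0,0,0.008],"hand":0.04},{"translation":[0.043,0.0025,0],"angular":[0,0,0.008],"hand":0.04},{"translation":[0.043,0.0025,0],"angular":[0,0,0.008],"hand":0.04},{"translation":[0.042,0.002,0.01],"angular":[0,0,0.008],"hand":0.04},{"translation":[0,0,0.05],"angular":[0,0,0],"hand":0.04},{"translation":[0,0,0.05],"angular":[0,0,0],"hand":0.04}]'

```text
time_s: 20.98
eef_pos: [0.502, 0.1036, 0.0772]
eef_rot: [-0.001, 0.732, 0.681, -0.001]
wrist_force: [0.4, -0.4, -2.0]
opening: 0.618
```

Call:
apply_moves --plan '[{"translation":[0,0,0.02],"angular":[0,0,0],"hand":0.04},{"translation":[0,0,0],"angular":[0,0,0],"hand":0.04},{"translation":[0,0,0],"angular":[0,0,0],"hand":0.04}]'

```text
time_s: 21.35
eef_pos: [0.503, 0.1027, 0.0598]
eef_rot: [-0.0, 0.733, 0.68, -0.001]
wrist_force: [-0.9, -0.3, -0.6]
opening: 0.613
```

```bash
python3 - <<'E'
from h import *
s=ctrl.camera("scene"); 
im=s["img"][110:230,220:400,::-1]; cv2.imwrite("pics/s9.png",cv2.resize(im,(800,533),interpolation=cv2.INTER_CUBIC))
c=ctrl.camera("top")
rows([*case(-56,46),30],85.54,1)
im=c["img"][210:260,225:280,::-1]; cv2.imwrite("pics/t9.png",cv2.resize(im,(792,720),interpolation=cv2.INTER_CUBIC)[:600])
z=ctrl.get_obs()["eef_pos"][2]+.0155
for u in (250,251,252,253,254,255): print(u,onz(c,(u,235),z)*1000)
E
```

```text
cur [503.8 102.6  60.6] yaw 85.8 tilt [ 0.0002 -0.0008] F [ 0.1  0.3 -0.9] open 0.611 t 21.45
{'translation': [-0.0002, 0.0018, 0.0306], 'angular': [0.0, 0.001, 0.004]}
250 [505.61717531  69.28070342  76.11237603]
251 [505.67167074  66.59719796  76.11237603]
252 [505.72616296  63.91385038  76.11237603]
253 [505.78065198  61.23066066  76.11237603]
254 [505.8351378   58.5476288   76.11237603]
255 [505.8896204   55.86475477  76.11237603]
```

View pics/t9.png

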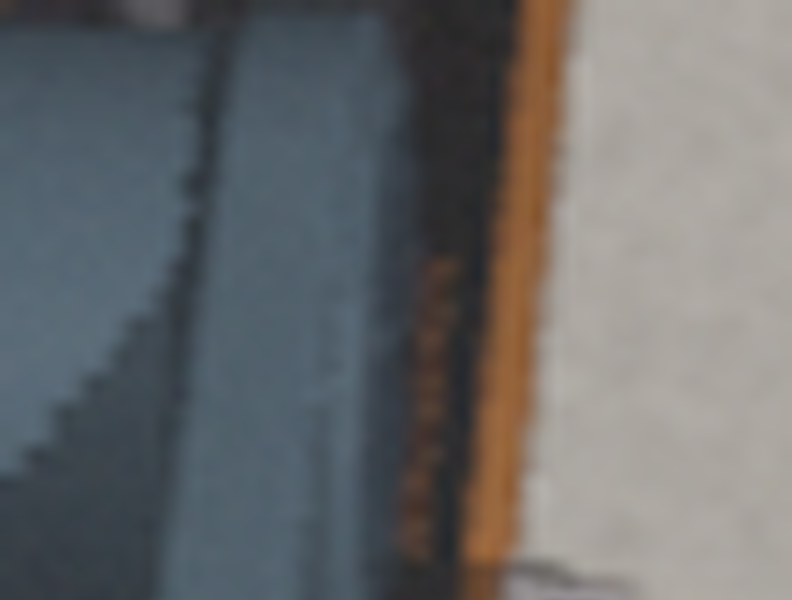

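View pics/s9.png

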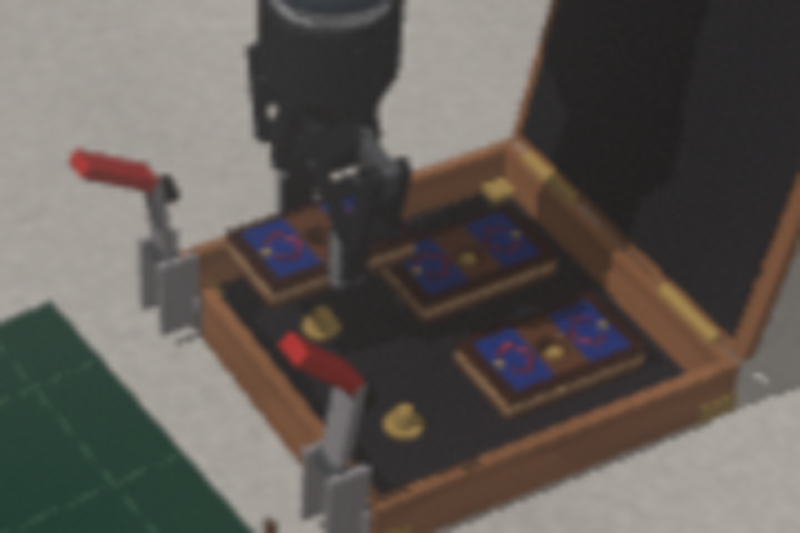

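Call:
apply_moves --plan '[{"translation":[0,0.0018,0.02],"angular":[0,0,0.004],"hand":0.04},{"translation":[0,0,0.014],"angular":[0,0,0],"hand":0.04},{"translation":[0,0,0.005],"angular":[0,0,0],"hand":0.04},{"translation":[0,0,0.004],"angular":[0,0,0],"hand":0.04},{"translation":[0,0,0.004],"angular":[0,0,0],"hand":0.04},{"translation":[0,0,0],"angular":[0,0,0],"hand":0.04},{"translation":[0,0,0],"angular":[0,0,0],"hand":0.04}]'

```text
time_s: 22.32
eef_pos: [0.5046, 0.1026, 0.0126]
eef_rot: [-0.0, 0.734, 0.679, -0.001]
wrist_force: [-0.1, -0.2, -1.2]
opening: 0.611
```

Call:
apply_moves --plan '[{"translation":[0,0.0005,0.0035],"angular":[0,0,0],"hand":0.04},{"translation":[0,0,0],"angular":[0,0,0],"hand":0.04},{"translation":[0,0,0],"angular":[0,0,0],"hand":0.066},{"translation":[0,0,0],"angular":[0,0,0],"hand":0.066},{"translation":[0,0,0],"angular":[0,0,0],"hand":0.066},{"translation":[0,0,-0.02],"angular":[0,0,0],"hand":0.066},{"translation":[0,0,-0.05],"angular":[0,0,0],"hand":0.066},{"translation":[0,0,-0.05],"angular":[0,0,0],"hand":0.066},{"translation":[0,0,-0.06],"angular":[0,0,0],"hand":0.066},{"translation":[0,0,0],"angular":[0,0,0],"hand":0.066}]'

```text
time_s: 23.58
eef_pos: [0.509, 0.1026, 0.1947]
eef_rot: [0.003, 0.734, 0.679, 0.003]
wrist_force: [0.3, 0.4, -0.4]
opening: 0.77
```

```bash
python3 - <<'E'
from h import *
c=ctrl.camera("scene")
im=c["img"][110:230,220:400,::-1]; cv2.imwrite("pics/s10.png",cv2.resize(im,(800,533),interpolation=cv2.INTER_CUBIC))
c=ctrl.camera("top")
for f in faces(c)[0]: print([round(float(x),1) for x in f[:5]])
rows([608.3,-368.4,190],102.4,10)
E
```

```text
[471.7, -367.7, 79.2, 45.6, -74.1]
[604.8, -232.9, 77.6, 45.3, -78.6]
[607.3, -366.7, 100.3, 57.5, -77.6]
cur [505.6 102.7 189.5] yaw 85.5 tilt [-0.0004 -0.0008] F [-0.6  0.1 -0.6] open 0.776 t 23.68
{'translation': [-0.0462, 0.0139, -0.0], 'angular': [-0.0, 0.0, -0.029]}
{'translation': [-0.0465, 0.0126, -0.0], 'angular': [-0.0, 0.0, -0.029]}
{'translation': [-0.0469, 0.0112, -0.0], 'angular': [-0.0, 0.0, -0.029]}
{'translation': [-0.0472, 0.0098, -0.0], 'angular': [-0.0, 0.0, -0.029]}
{'translation': [-0.0475, 0.0085, -0.0], 'angular': [-0.0, 0.0, -0.029]}
{'translation': [-0.0477, 0.0071, -0.0], 'angular': [-0.0, 0.0, -0.029]}
{'translation': [-0.0479, 0.0057, -0.0], 'angular': [-0.0, 0.0, -0.029]}
{'translation': [-0.048, 0.0043, -0.0001], 'angular': [-0.0, 0.0, -0.029]}
{'translation': [-0.0481, 0.0029, -0.0], 'angular': [-0.0, 0.0, -0.029]}
{'translation': [-0.0482, 0.0016, -0.0001], 'angular': [-0.0, 0.0, -0.029]}
```

View pics/s10.png

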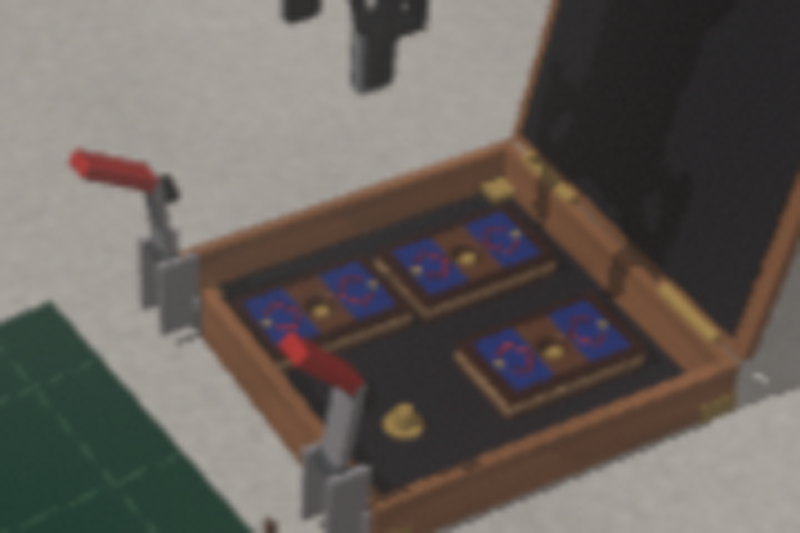

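Call:
apply_moves --plan '[{"translation":[-0.046,0.014,0],"angular":[0,0,-0.029],"hand":0.066},{"translation":[-0.0465,0.0125,0],"angular":[0,0,-0.029],"hand":0.066},{"translation":[-0.047,0.011,0],"angular":[0,0,-0.029],"hand":0.066},{"translation":[-0.047,0.01,0],"angular":[0,0,-0.029],"hand":0.066},{"translation":[-0.0475,0.0085,0],"angular":[0,0,-0.029],"hand":0.066},{"translation":[-0.048,0.007,0],"angular":[0,0,-0.029],"hand":0.066},{"translation":[-0.048,0.0055,0],"angular":[0,0,-0.029],"hand":0.066},{"translation":[-0.048,0.0045,0],"angular":[0,0,-0.029],"hand":0.066},{"translation":[-0.048,0.003,0.02],"angular":[0,0,-0.029],"hand":0.066},{"translation":[-0.048,0.0015,0.04],"angular":[0,0,-0.029],"hand":0.066}]'

```text
time_s: 24.92
eef_pos: [0.6082, -0.3701, 0.1279]
eef_rot: [-0.0, 0.628, 0.778, -0.001]
wrist_force: [1.0, 0.0, -0.1]
opening: 0.772
```

Call:
apply_moves --plan '[{"translation":[0,0,0.05],"angular":[0,0,0],"hand":0.066},{"translation":[0,0,0.04],"angular":[0,0,0],"hand":0.066},{"translation":[0,0,0.01],"angular":[0,0,0],"hand":0.066},{"translation":[0,0,0],"angular":[0,0,0],"hand":0.066},{"translation":[0,0,0],"angular":[0,0,0],"hand":0.066}]'

```text
time_s: 25.55
eef_pos: [0.6089, -0.3692, 0.0313]
eef_rot: [0.001, 0.628, 0.778, -0.001]
wrist_force: [1.0, 0.4, 0.4]
opening: 0.773
```

```bash
python3 - <<'E'
from h import *
rows([608.3,-368.4,1],102.4,1)
s=ctrl.camera("scene"); im=s["img"][220:360,60:260,::-1]; cv2.imwrite("pics/s11.png",cv2.resize(im,(800,560),interpolation=cv2.INTER_CUBIC))
E
```

```text
cur [ 608.9 -369.2   31.3] yaw 102.2 tilt [ 0.0004 -0.003 ] F [1.  0.4 0.4] open 0.773 t 25.55
{'translation': [0.001, -0.0004, 0.0303], 'angular': [-0.0, 0.003, -0.004]}
```

View pics/s11.png

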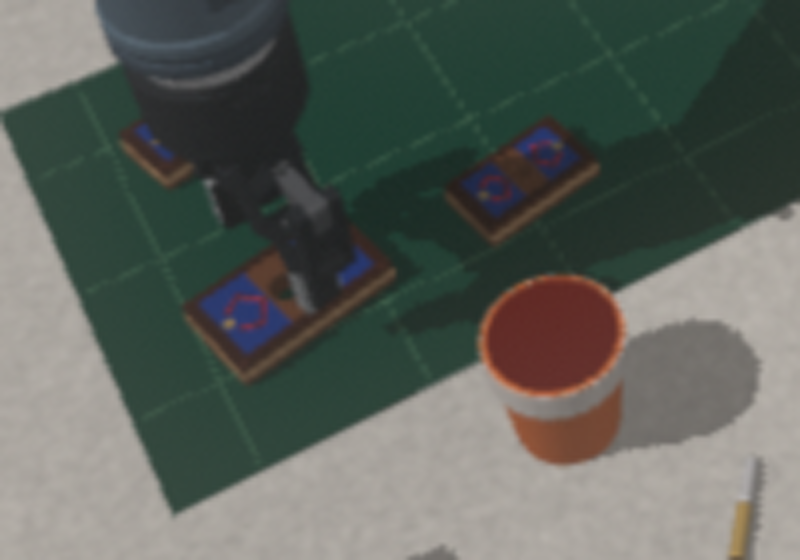

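Call:
apply_moves --plan '[{"translation":[0.0005,0,0.015],"angular":[0,0,-0.004],"hand":0.066},{"translation":[0,0,0.012],"angular":[0,0,0],"hand":0.066},{"translation":[0,0,0.003],"angular":[0,0,0],"hand":0.066},{"translation":[0,0,0],"angular":[0,0,0],"hand":0.066},{"translation":[0,0,0],"angular":[0,0,0],"hand":0.066}]'

```text
time_s: 26.22
eef_pos: [0.6077, -0.3681, -0.0007]
eef_rot: [-0.0, 0.627, 0.779, -0.001]
wrist_force: [0.7, -0.3, 0.9]
opening: 0.772
```

Call:
apply_moves --plan '[{"translation":[0,0,0],"angular":[0,0,0],"hand":0.04},{"translation":[0,0,0],"angular":[0,0,0],"hand":0.04},{"translation":[0,0,0],"angular":[0,0,0],"hand":0.04},{"translation":[0,0,0],"angular":[0,0,0],"hand":0.04},{"translation":[0,0,-0.03],"angular":[0,0,0],"hand":0.04},{"translation":[0,0,-0.05],"angular":[0,0,0],"hand":0.04},{"translation":[0,0,-0.05],"angular":[0,0,0],"hand":0.04},{"translation":[0,0,-0.06],"angular":[0,0,0],"hand":0.04},{"translation":[0,0,0],"angular":[0,0,0],"hand":0.04}]'

```text
time_s: 27.35
eef_pos: [0.6105, -0.3699, 0.1961]
eef_rot: [0.005, 0.627, 0.779, -0.001]
wrist_force: [0.0, -0.5, -1.1]
opening: 0.612
```

```bash
python3 - <<'E'
from h import *
rows([*case(-56,-46),190],85.54,10)
E
```

```text
cur [ 610.5 -369.9  196.1] yaw 102.4 tilt [ 0.0064 -0.0081] F [ 0.  -0.5 -1.1] open 0.612 t 27.35
{'translation': [0.0457, 0.0087, 0.0002], 'angular': [0.001, 0.001, 0.029]}
{'translation': [0.0459, 0.0073, 0.0003], 'angular': [0.001, 0.001, 0.029]}
{'translation': [0.0461, 0.006, 0.0003], 'angular': [0.001, 0.001, 0.029]}
{'translation': [0.0463, 0.0047, 0.0004], 'angular': [0.001, 0.001, 0.029]}
{'translation': [0.0464, 0.0033, 0.0004], 'angular': [0.001, 0.001, 0.029]}
{'translation': [0.0465, 0.002, 0.0004], 'angular': [0.001, 0.001, 0.029]}
{'translation': [0.0465, 0.0006, 0.0005], 'angular': [0.001, 0.001, 0.029]}
{'translation': [0.0465, -0.0007, 0.0005], 'angular': [0.001, 0.001, 0.029]}
{'translation': [0.0465, -0.002, 0.0006], 'angular': [0.001, 0.001, 0.029]}
{'translation': [0.0464, -0.0034, 0.0006], 'angular': [0.001, 0.001, 0.029]}
```

Call:
apply_moves --plan '[{"translation":[0.0455,0.0085,0],"angular":[0,0,0.029],"hand":0.04},{"translation":[0.046,0.0075,0],"angular":[0,0,0.029],"hand":0.04},{"translation":[0.046,0.006,0],"angular":[0,0,0.029],"hand":0.04},{"translation":[0.0465,0.0045,0],"angular":[0,0,0.029],"hand":0.04},{"translation":[0.0465,0.0035,0],"angular":[0,0,0.029],"hand":0.04},{"translation":[0.0465,0.002,0],"angular":[0,0,0.029],"hand":0.04},{"translation":[0.0465,0.0005,0],"angular":[0,0,0.029],"hand":0.04},{"translation":[0.0465,-0.0005,0],"angular":[0,0,0.029],"hand":0.04},{"translation":[0.046,-0.002,0],"angular":[0,0,0.029],"hand":0.04},{"translation":[0.046,-0.003,0.01],"angular":[0,0,0.029],"hand":0.04}]'

```text
time_s: 28.6
eef_pos: [0.5946, 0.0979, 0.1778]
eef_rot: [-0.001, 0.733, 0.68, -0.001]
wrist_force: [-0.1, 0.3, -0.7]
opening: 0.615
```

Call:
apply_moves --plan '[{"translation":[0,0,0.05],"angular":[0,0,0],"hand":0.04},{"translation":[0,0,0.05],"angular":[0,0,0],"hand":0.04},{"translation":[0,0,0.02],"angular":[0,0,0],"hand":0.04},{"translation":[0,0,0],"angular":[0,0,0],"hand":0.04},{"translation":[0,0,0],"angular":[0,0,0],"hand":0.04}]'

```text
time_s: 29.22
eef_pos: [0.5964, 0.096, 0.0605]
eef_rot: [0.001, 0.733, 0.68, -0.0]
wrist_force: [-0.4, -0.3, -1.0]
opening: 0.61
```

```bash
python3 - <<'E'
from h import *
s=ctrl.camera("scene"); 
im=s["img"][110:230,220:400,::-1]; cv2.imwrite("pics/s12.png",cv2.resize(im,(800,533),interpolation=cv2.INTER_CUBIC))
c=ctrl.camera("top")
rows([*case(-56,-46),30],85.54,1)
im=c["img"][180:230,225:280,::-1]; cv2.imwrite("pics/t12.png",cv2.resize(im,(792,720),interpolation=cv2.INTER_CUBIC)[:600])
z=ctrl.get_obs()["eef_pos"][2]+.0155
for u in (250,254,256,258): print(u,onz(c,(u,203),z)*1000,onz(c,(u,203),z-.016)*1000)
E
```

```text
cur [596.7  96.1  61. ] yaw 85.7 tilt [ 0.0018 -0.0009] F [ 0.  -0.1 -0.2] open 0.609 t 29.32
{'translation': [-0.0009, 0.0006, 0.031], 'angular': [0.002, 0.001, 0.004]}
250 [591.83817591  71.68794402  76.52310668] [593.50120232  73.04483788  60.52310668]
254 [592.04782374  60.85979835  76.52310668] [593.71412676  62.04745808  60.52310668]
256 [592.15262899  55.44668982  76.52310668] [593.82057002  56.54974755  60.52310668]
258 [592.25742179  50.034224    76.52310668] [593.92700064  51.05268978  60.52310668]
```

View pics/t12.png

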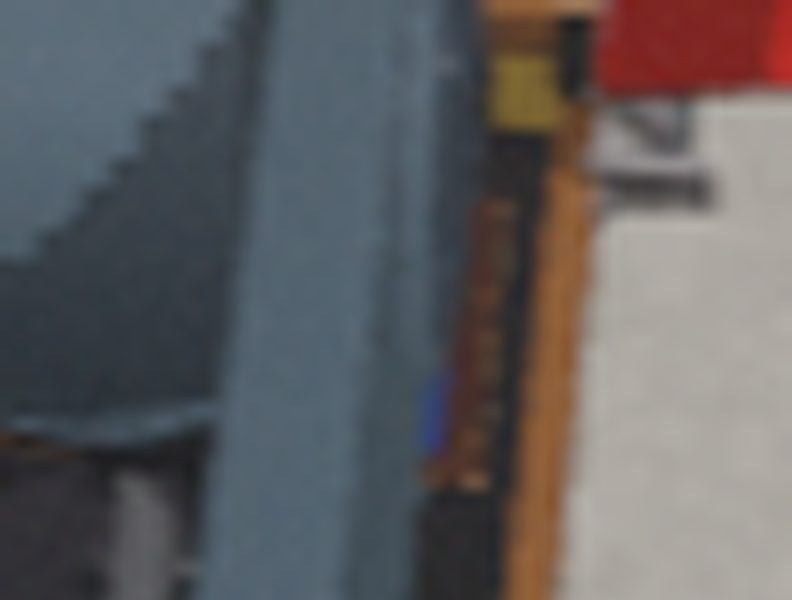

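View pics/s12.png

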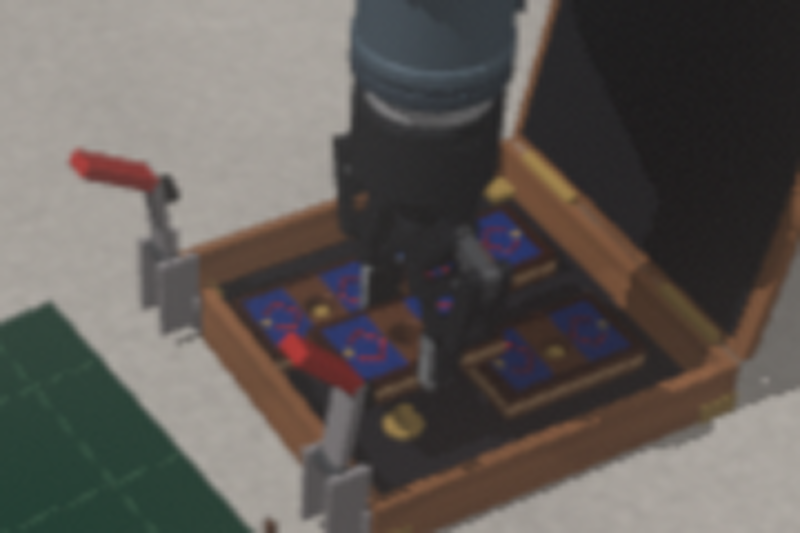

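Call:
apply_moves --plan '[{"translation":[-0.0008,0.001,0.02],"angular":[0,0,0.004],"hand":0.04},{"translation":[0,0,0.014],"angular":[0,0,0],"hand":0.04},{"translation":[0,0,0.005],"angular":[0,0,0],"hand":0.04},{"translation":[0,0,0.004],"angular":[0,0,0],"hand":0.04},{"translation":[0,0,0.004],"angular":[0,0,0],"hand":0.04},{"translation":[0,0,0],"angular":[0,0,0],"hand":0.04},{"translation":[0,0,0],"angular":[0,0,0],"hand":0.04}]'

```text
time_s: 30.2
eef_pos: [0.5967, 0.0956, 0.0118]
eef_rot: [0.0, 0.734, 0.679, -0.0]
wrist_force: [5.6, 2.7, -3.8]
opening: 0.618
```

Call:
apply_moves --plan '[{"translation":[0.0005,0.0015,0.001],"angular":[0,0,0],"hand":0.04},{"translation":[0,0,0.002],"angular":[0,0,0],"hand":0.04},{"translation":[0,0,0],"angular":[0,0,0],"hand":0.04}]'

```text
time_s: 30.58
eef_pos: [0.5968, 0.0957, 0.0083]
eef_rot: [-0.001, 0.734, 0.679, -0.001]
wrist_force: [1.2, 0.4, -2.1]
opening: 0.613
```

Call:
apply_moves --plan '[{"translation":[0,0,0],"angular":[0,0,0],"hand":0.066},{"translation":[0,0,0],"angular":[0,0,0],"hand":0.066},{"translation":[0,0,0],"angular":[0,0,0],"hand":0.066},{"translation":[0,0,-0.02],"angular":[0,0,0],"hand":0.066},{"translation":[0,0,-0.05],"angular":[0,0,0],"hand":0.066},{"translation":[0,0,-0.05],"angular":[0,0,0],"hand":0.066},{"translation":[0,0,-0.06],"angular":[0,0,0],"hand":0.066},{"translation":[0,0,-0.05],"angular":[0,0,0],"hand":0.066},{"translation":[0,0,-0.05],"angular":[0,0,0],"hand":0.066},{"translation":[0,0,0],"angular":[0,0,0],"hand":0.04}]'

```text
time_s: 31.82
eef_pos: [0.6003, 0.096, 0.2963]
eef_rot: [0.004, 0.734, 0.679, 0.003]
wrist_force: [0.1, 0.1, -0.8]
opening: 0.575
```

```bash
python3 - <<'E'
from h import *
c=ctrl.camera("scene")
im=c["img"][20:230,200:440,::-1]; cv2.imwrite("pics/s13.png",cv2.resize(im,(686,600),interpolation=cv2.INTER_CUBIC))
c=ctrl.camera("top"); cv2.imwrite("pics/t13.png",c["img"][:,:,::-1])
rows([570,327,360],85.54,10)
E
```

```text
cur [597.9  96.  290.3] yaw 85.5 tilt [ 0.0002 -0.0009] F [-0.  -0.4 -0.7] open 0.471 t 31.93
{'translation': [0.0228, -0.0046, -0.007], 'angular': [0.0, 0.0, -0.0]}
{'translation': [0.0228, -0.0046, -0.007], 'angular': [0.0, 0.0, -0.0]}
{'translation': [0.0228, -0.0046, -0.007], 'angular': [0.0, 0.0, -0.0]}
{'translation': [0.0228, -0.0046, -0.007], 'angular': [0.0, 0.0, -0.0]}
{'translation': [0.0228, -0.0046, -0.007], 'angular': [0.0, 0.0, -0.0]}
{'translation': [0.0228, -0.0046, -0.007], 'angular': [0.0, 0.0, -0.0]}
{'translation': [0.0228, -0.0045, -0.007], 'angular': [0.0, 0.0, -0.0]}
{'translation': [0.0228, -0.0046, -0.007], 'angular': [0.0, 0.0, -0.0]}
{'translation': [0.0228, -0.0045, -0.0069], 'angular': [0.0, 0.0, -0.0]}
{'translation': [0.0229, -0.0046, -0.007], 'angular': [0.0, 0.0, -0.0]}
```

View pics/s13.png

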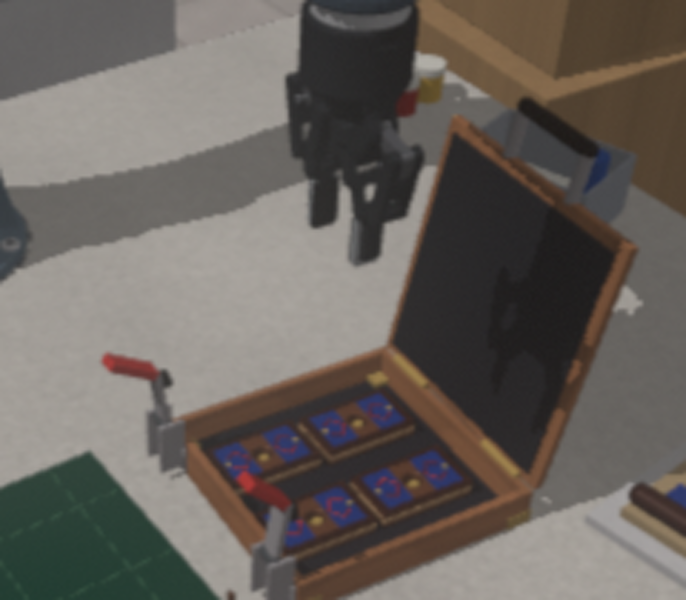

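View pics/t13.png

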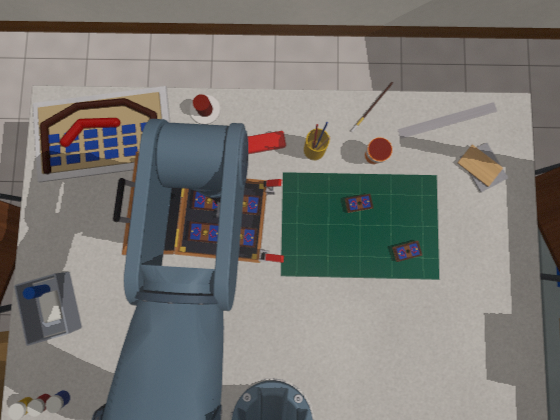

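```bash
cat >> h.py <<'E'
def bar(beta):
    b=np.radians(beta); return 118-278.04*np.cos(b), 36+278.04*np.sin(b)
E
python3 - <<'E'
from h import *
print(case(225,0)); rows([*case(225,0),390],85.54,10)
E
```

```text
[573.29669684 378.81866975]
cur [597.9  96.  290.3] yaw 85.5 tilt [ 0.0002 -0.0009] F [-0.  -0.4 -0.7] open 0.471 t 31.93
{'translation': [0.028, -0.0047, -0.01], 'angular': [0.0, 0.0, -0.0]}
{'translation': [0.028, -0.0046, -0.01], 'angular': [0.0, 0.0, -0.0]}
{'translation': [0.028, -0.0047, -0.01], 'angular': [0.0, 0.0, -0.0]}
{'translation': [0.028, -0.0046, -0.01], 'angular': [0.0, 0.0, -0.0]}
{'translation': [0.028, -0.0047, -0.01], 'angular': [0.0, 0.0, -0.0]}
{'translation': [0.028, -0.0046, -0.01], 'angular': [0.0, 0.0, -0.0]}
{'translation': [0.028, -0.0047, -0.01], 'angular': [0.0, 0.0, -0.0]}
{'translation': [0.028, -0.0046, -0.01], 'angular': [0.0, 0.0, -0.0]}
{'translation': [0.028, -0.0047, -0.01], 'angular': [0.0, 0.0, -0.0]}
{'translation': [0.0279, -0.0046, -0.0099], 'angular': [0.0, 0.0, -0.0]}
```

Call:
apply_moves --plan '[{"translation":[0,0,-0.05],"angular":[0,0,0],"hand":0},{"translation":[0,0,-0.05],"angular":[0,0,0],"hand":0},{"translation":[0.04,-0.006,0],"angular":[0,0,0],"hand":0},{"translation":[0.04,-0.007,0],"angular":[0,0,0],"hand":0},{"translation":[0.04,-0.007,0],"angular":[0,0,0],"hand":0},{"translation":[0.04,-0.007,0],"angular":[0,0,0],"hand":0},{"translation":[0.04,-0.007,0],"angular":[0,0,0],"hand":0},{"translation":[0.04,-0.007,0],"angular":[0,0,0],"hand":0},{"translation":[0.04,-0.006,0],"angular":[0,0,0],"hand":0},{"translation":[0,0,0],"angular":[0,0,0],"hand":0}]'

```text
time_s: 33.17
eef_pos: [0.5714, 0.3813, 0.3858]
eef_rot: [-0.001, 0.733, 0.68, -0.003]
wrist_force: [0.3, -0.6, -0.3]
opening: 0.001
```

```bash
python3 - <<'E'
from h import *
rows([*case(225,0),294],85.54,3); print(ctrl.get_obs()["q"])
c=ctrl.camera("scene"); cv2.imwrite("pics/s14.png",c["img"][:,:,::-1])
E
```

```text
cur [571.4 381.3 385.8] yaw 85.8 tilt [-0.0063 -0.0019] F [ 0.3 -0.6 -0.3] open 0.001 t 33.17
{'translation': [-0.0007, 0.0009, 0.0306], 'angular': [-0.002, 0.001, 0.001]}
{'translation': [-0.0007, 0.0008, 0.0306], 'angular': [-0.002, 0.001, 0.001]}
{'translation': [-0.0008, 0.0008, 0.0306], 'angular': [-0.002, 0.001, 0.001]}
[4.15733779e-01 3.67762977e-01 1.07206726e+00 7.94886974e-04
 1.70834162e+00 4.90013469e-01]
```

View pics/s14.png

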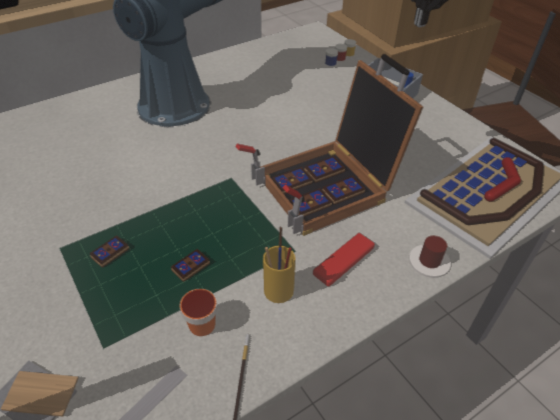

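Call:
apply_moves --plan '[{"translation":[0,0.001,0.03],"angular":[0,0,0],"hand":0},{"translation":[0,0.001,0.03],"angular":[0,0,0],"hand":0},{"translation":[0,0,0.032],"angular":[0,0,0],"hand":0},{"translation":[0,0,0],"angular":[0,0,0],"hand":0},{"translation":[0,0,0],"angular":[0,0,0],"hand":0}]'

```text
time_s: 33.85
eef_pos: [0.5754, 0.378, 0.2977]
eef_rot: [-0.0, 0.734, 0.679, -0.001]
wrist_force: [-0.2, 0.7, -0.2]
opening: 0.002
```

```bash
python3 - <<'E'
from h import *
rows([*case(225,0),294],85.54,1)
c=ctrl.camera("scene"); cv2.imwrite("pics/s15.png",cv2.resize(c["img"][30:190,320:470,::-1],(562,600),interpolation=cv2.INTER_CUBIC))
c=ctrl.camera("top"); cv2.imwrite("pics/t15.png",cv2.resize(c["img"][140:270,50:230,::-1],(800,578),interpolation=cv2.INTER_CUBIC))
E
```

```text
cur [575.4 378.  297.7] yaw 85.5 tilt [-0.0013 -0.0005] F [-0.2  0.7 -0.2] open 0.002 t 33.85
{'translation': [0.0007, -0.0022, 0.0037], 'angular': [-0.001, 0.001, -0.001]}
```

View pics/s15.png

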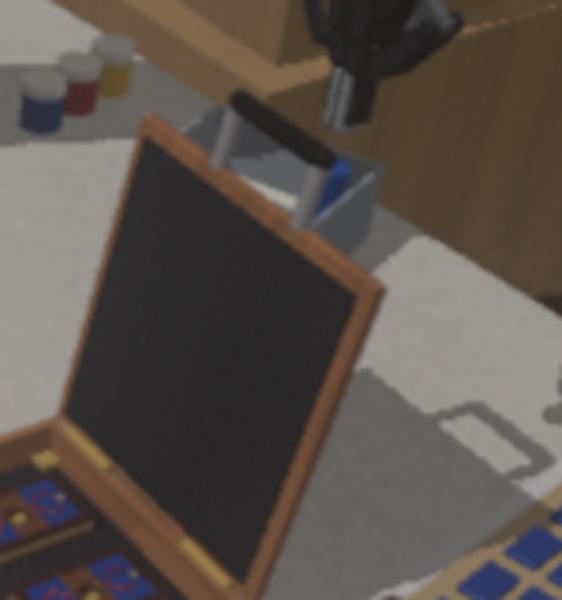

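View pics/t15.png

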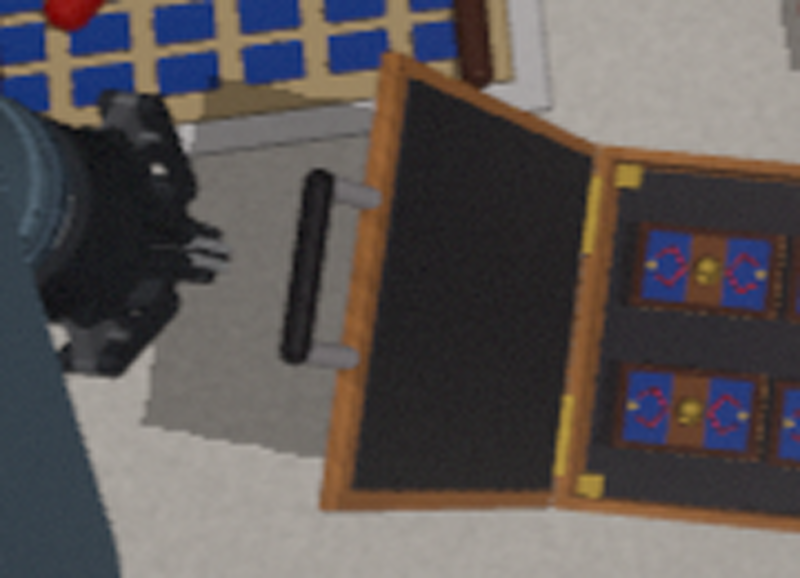

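```bash
cat >> h.py <<'E'
def path(pts,n=0):
    """pts list of (casex, casey, z) ; prints relative tool-frame translations with tool yaw 85.54"""
    o=ctrl.get_obs(); p=np.array(o["eef_pos"])*1000; th=np.radians(85.54)
    print("cur",np.round(p,1),"case",np.round([(np.cos(th)*(p[0]-555.8)+np.sin(th)*(p[1]-154.5)),(-np.sin(th)*(p[0]-555.8)+np.cos(th)*(p[1]-154.5))],1),"F",np.round(o["wrist_force"],1),"t",o["time_s"])
    r=R.from_euler('z',85.54,degrees=True)*R.from_euler('x',180,degrees=True)
    for q in pts:
        w=np.array([*case(q[0],q[1]),q[2]]); d=np.round(r.inv().apply(w-p)/1000,3); p=p+r.apply(d*1000); print(d.tolist())
E
python3 - <<'E'
from h import *
P=[(205,0,294),(195,0,294)]
for b in list(np.arange(101.35,45,-4.5)): s,z=bar(b); P.append((s+18,0,z-(15 if b>70 else 12)))
path(P)
E
```

```text
cur [575.7 378.6 298.8] case [224.9  -2.5] F [-0.4  0.9  0.7] t 33.95
[-0.02, -0.002, 0.005]
[-0.01, -0.0, -0.0]
[-0.004, -0.0, 0.0]
[-0.022, -0.0, -0.003]
[-0.022, -0.0, -0.002]
[-0.021, -0.0, -0.0]
[-0.022, -0.0, 0.002]
[-0.022, -0.0, 0.003]
[-0.021, -0.0, 0.005]
[-0.021, -0.0, 0.004]
[-0.02, -0.0, 0.008]
[-0.019, -0.0, 0.01]
[-0.019, -0.0, 0.011]
[-0.018, -0.0, 0.013]
[-0.016, -0.0, 0.014]
```

Call:
apply_moves --plan '[{"translation":[-0.02,-0.002,0.005],"angular":[0,0,0],"hand":0},{"translation":[-0.01,0,0],"angular":[0,0,0],"hand":0},{"translation":[-0.004,0,0],"angular":[0,0,0],"hand":0},{"translation":[-0.011,0,-0.0015],"angular":[0,0,0],"hand":0},{"translation":[-0.011,0,-0.0015],"angular":[0,0,0],"hand":0},{"translation":[-0.011,0,-0.001],"angular":[0,0,0],"hand":0},{"translation":[-0.011,0,-0.001],"angular":[0,0,0],"hand":0}]'

```text
time_s: 34.83
eef_pos: [0.5667, 0.3003, 0.2968]
eef_rot: [-0.0, 0.734, 0.679, -0.001]
wrist_force: [1.3, 3.9, 2.1]
opening: 0.01
```

```bash
python3 - <<'E'
from h import *
c=ctrl.camera("scene"); cv2.imwrite("pics/s16.png",cv2.resize(c["img"][30:190,300:450,::-1],(562,600),interpolation=cv2.INTER_CUBIC))
path([])
E
```

```text
cur [566.7 298.9 296.8] case [144.9   0.3] F [ 1.1  1.3 -0.7] t 34.875
```

View pics/s16.png

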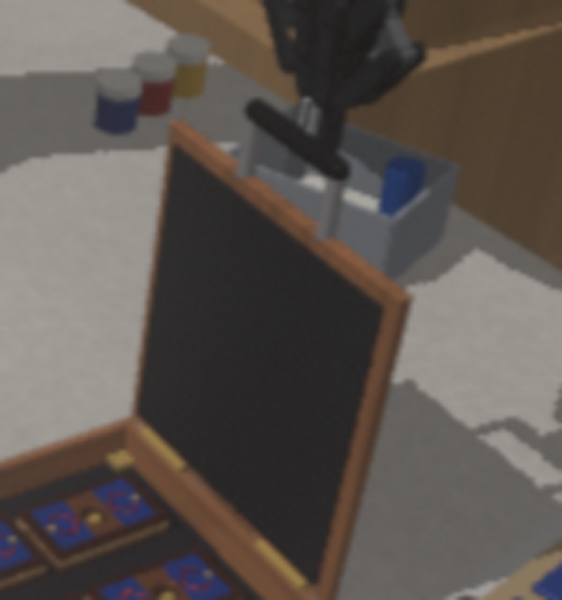

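```bash
python3 - <<'E'
from h import *
P=[]
for b in np.arange(88,46,-4.5): s,z=bar(b); P.append((s+17,0,z-(15 if b>70 else 12)))
path(P); print(b)
E
```

```text
cur [566.7 298.9 296.8] case [144.9   0.3] F [ 1.1  1.3 -0.7] t 34.875
[-0.02, 0.0, -0.002]
[-0.021, 0.0, 0.002]
[-0.022, 0.0, 0.003]
[-0.021, 0.0, 0.005]
[-0.021, 0.0, 0.004]
[-0.02, 0.0, 0.008]
[-0.02, 0.0, 0.01]
[-0.018, 0.0, 0.011]
[-0.018, 0.0, 0.013]
[-0.017, 0.0, 0.014]
47.5
```

Call:
apply_moves --plan '[{"translation":[-0.02,0,-0.002],"angular":[0,0,0],"hand":0},{"translation":[-0.021,0,0.002],"angular":[0,0,0],"hand":0},{"translation":[-0.022,0,0.003],"angular":[0,0,0],"hand":0},{"translation":[-0.021,0,0.005],"angular":[0,0,0],"hand":0},{"translation":[-0.021,0,0.004],"angular":[0,0,0],"hand":0},{"translation":[-0.02,0,0.008],"angular":[0,0,0],"hand":0},{"translation":[-0.02,0,0.01],"angular":[0,0,0],"hand":0},{"translation":[-0.018,0,0.011],"angular":[0,0,0],"hand":0},{"translation":[-0.018,0,0.013],"angular":[0,0,0],"hand":0},{"translation":[-0.017,0,0.014],"angular":[0,0,0],"hand":0}]'

```text
time_s: 36.12
eef_pos: [0.5512, 0.1023, 0.2279]
eef_rot: [-0.0, 0.734, 0.679, -0.001]
wrist_force: [1.2, 2.3, 0.2]
opening: -0.003
```

```bash
python3 - <<'E'
from h import *
c=ctrl.camera("scene"); cv2.imwrite("pics/s17.png",cv2.resize(c["img"][30:230,220:450,::-1],(690,600),interpolation=cv2.INTER_CUBIC))
path([])
E
```

```text
cur [550.  100.6 225.5] case [-54.2   1.6] F [-0.2 -1.3 -1.3] t 36.175
```

View pics/s17.png

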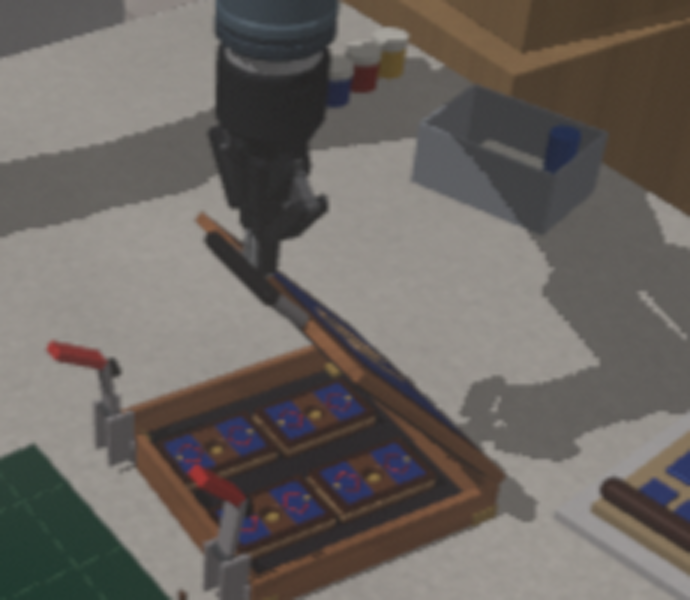

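```bash
python3 - <<'E'
from h import *
P=[(-50,0,275),(-72,0,275),(-73,0,258)]
for b in np.arange(45,23,-3.5): s,z=bar(b); P.append((s,0,z+7))
path(P); print(b)
E
```

```text
cur [550.  100.6 225.5] case [-54.2   1.6] F [-0.2 -1.3 -1.3] t 36.175
[0.004, 0.002, -0.049]
[-0.022, -0.0, -0.0]
[-0.001, -0.0, 0.017]
[-0.005, -0.0, 0.018]
[-0.012, -0.0, 0.012]
[-0.011, -0.0, 0.013]
[-0.01, -0.0, 0.014]
[-0.009, -0.0, 0.014]
[-0.008, -0.0, 0.015]
[-0.008, -0.0, 0.015]
24.0
```

Call:
apply_moves --plan '[{"translation":[0.004,0.002,-0.049],"angular":[0,0,0],"hand":0},{"translation":[-0.022,0,0],"angular":[0,0,0],"hand":0},{"translation":[-0.001,0,0.017],"angular":[0,0,0],"hand":0},{"translation":[-0.005,0,0.018],"angular":[0,0,0],"hand":0},{"translation":[-0.012,0,0.012],"angular":[0,0,0],"hand":0},{"translation":[-0.011,0,0.013],"angular":[0,0,0],"hand":0}]'

```text
time_s: 36.92
eef_pos: [0.5489, 0.0563, 0.216]
eef_rot: [-0.001, 0.734, 0.679, -0.002]
wrist_force: [0.6, -0.1, 1.4]
opening: -0.001
```

```bash
python3 - <<'E'
from h import *
c=ctrl.camera("scene"); cv2.imwrite("pics/s18.png",cv2.resize(c["img"][30:230,220:450,::-1],(690,600),interpolation=cv2.INTER_CUBIC))
P=[]
for b in np.arange(34.5,0,-3.5): s,z=bar(b); P.append((s,0,z+7))
path(P); print(b)
E
```

```text
cur [547.9  55.2 214.1] case [-99.6   0.1] F [ 0.3 -1.9 -0.1] t 36.975
[-0.012, 0.0, 0.014]
[-0.009, 0.0, 0.014]
[-0.008, 0.0, 0.015]
[-0.007, 0.0, 0.015]
[-0.007, 0.0, 0.016]
[-0.005, 0.0, 0.016]
[-0.005, 0.0, 0.016]
[-0.003, 0.0, 0.017]
[-0.003, 0.0, 0.017]
[-0.001, 0.0, 0.017]
3.0
```

View pics/s18.png

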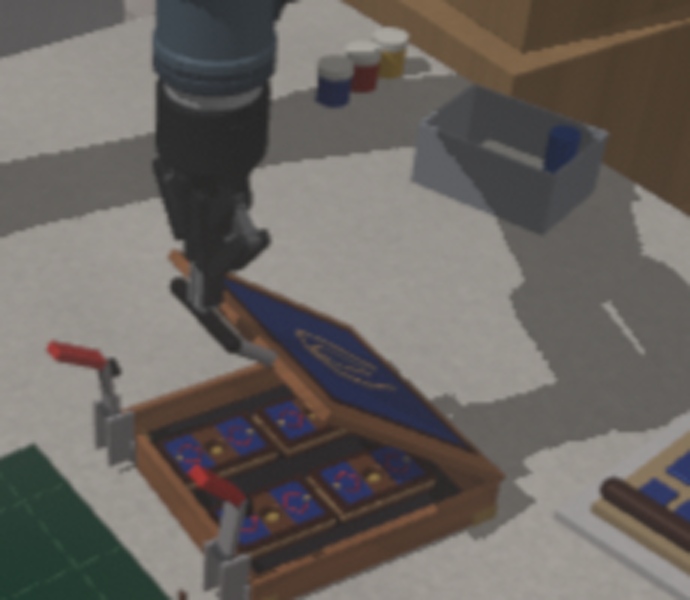

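Call:
apply_moves --plan '[{"translation":[-0.013,0,0.012],"angular":[0,0,0],"hand":0},{"translation":[-0.01,0,0.014],"angular":[0,0,0],"hand":0},{"translation":[-0.008,0,0.015],"angular":[0,0,0],"hand":0},{"translation":[-0.007,0,0.015],"angular":[0,0,0],"hand":0},{"translation":[-0.007,0,0.016],"angular":[0,0,0],"hand":0},{"translation":[-0.005,0,0.016],"angular":[0,0,0],"hand":0}]'

```text
time_s: 37.72
eef_pos: [0.5453, 0.0062, 0.1287]
eef_rot: [-0.0, 0.734, 0.679, -0.001]
wrist_force: [0.3, -1.7, 0.9]
opening: 0.001
```

```bash
python3 - <<'E'
from h import *
c=ctrl.camera("scene"); cv2.imwrite("pics/s19.png",cv2.resize(c["img"][30:230,220:450,::-1],(690,600),interpolation=cv2.INTER_CUBIC))
P=[]
for b in (12,8,4,2): s,z=bar(b); P.append((s-1,0,z+7))
path(P); print(b)
E
```

```text
cur [543.8   6.2 126.4] case [-148.8    0.4] F [-0.2 -1.3 -0.4] t 37.775
[-0.006, 0.0, 0.026]
[-0.004, 0.0, 0.019]
[-0.002, 0.0, 0.019]
[-0.0, 0.0, 0.01]
2
```

View pics/s19.png

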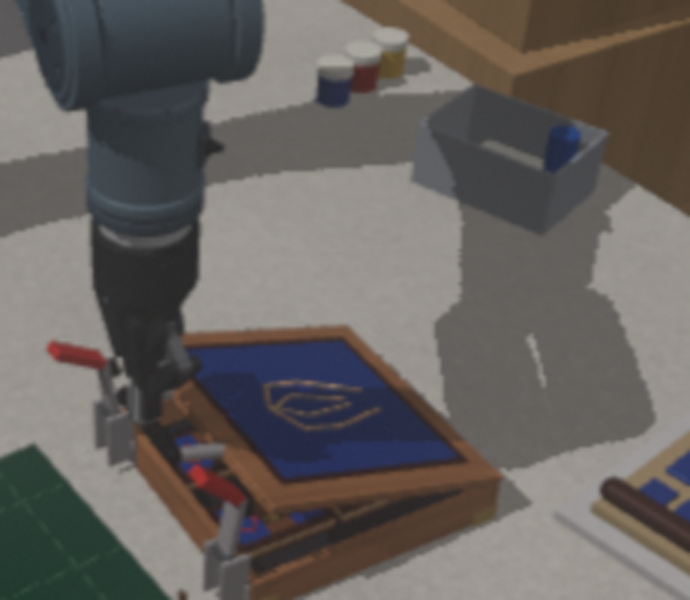

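Call:
apply_moves --plan '[{"translation":[-0.003,0,0.016],"angular":[0,0,0],"hand":0},{"translation":[-0.003,0,0.016],"angular":[0,0,0],"hand":0},{"translation":[-0.003,0,0.016],"angular":[0,0,0],"hand":0},{"translation":[-0.001,0,0.015],"angular":[0,0,0],"hand":0},{"translation":[0,0,0.01],"angular":[0,0,0],"hand":0},{"translation":[0,0,0.004],"angular":[0,0,0],"hand":0}]'

```text
time_s: 38.52
eef_pos: [0.5439, -0.0031, 0.052]
eef_rot: [-0.001, 0.734, 0.679, -0.001]
wrist_force: [-0.6, -0.1, 0.3]
opening: -0.002
```

Call:
apply_moves --plan '[{"translation":[0,0,0.002],"angular":[0,0,0],"hand":0},{"translation":[0,0,0.002],"angular":[0,0,0],"hand":0},{"translation":[0,0,0],"angular":[0,0,0],"hand":0}]'

```text
time_s: 38.9
eef_pos: [0.5447, -0.0033, 0.0491]
eef_rot: [-0.0, 0.734, 0.679, -0.001]
wrist_force: [0.4, -0.3, 0.2]
opening: -0.0
```

```bash
python3 - <<'E'
from h import *
c=ctrl.camera("scene"); cv2.imwrite("pics/s20.png",cv2.resize(c["img"][30:230,220:450,::-1],(690,600),interpolation=cv2.INTER_CUBIC))
path([])
E
```

```text
cur [544.7  -3.4  49.1] case [-158.3   -1.2] F [ 0.3 -0.1 -0.6] t 38.95
```

View pics/s20.png

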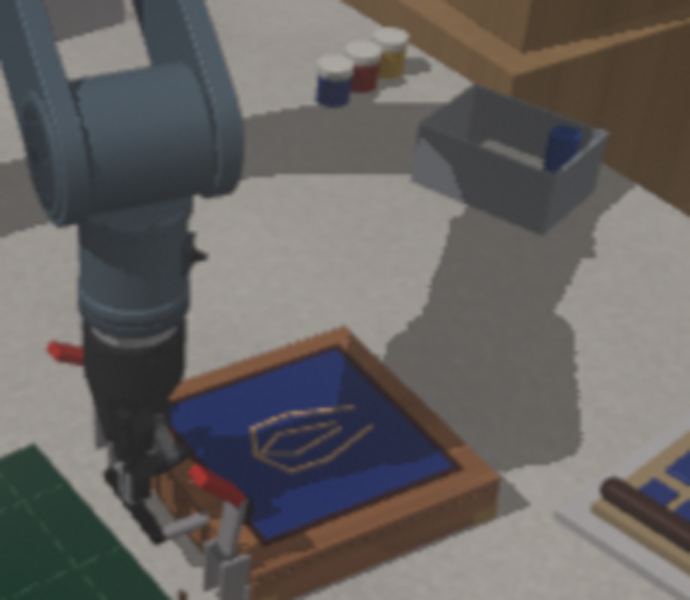

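Call:
apply_moves --plan '[{"translation":[0,0,0.002],"angular":[0,0,0],"hand":0},{"translation":[0,0,0],"angular":[0,0,0],"hand":0},{"translation":[0,0,0.001],"angular":[0,0,0],"hand":0},{"translation":[0,0,0],"angular":[0,0,0],"hand":0}]'

```text
time_s: 39.45
eef_pos: [0.545, -0.0034, 0.0476]
eef_rot: [-0.0, 0.734, 0.679, -0.001]
wrist_force: [-5.8, 0.3, 14.3]
opening: -0.0
```

Call:
apply_moves --plan '[{"translation":[0,0,0.001],"angular":[0,0,0],"hand":0},{"translation":[0,0,0],"angular":[0,0,0],"hand":0}]'

```text
time_s: 39.7
eef_pos: [0.5451, -0.0035, 0.0475]
eef_rot: [-0.0, 0.734, 0.679, -0.001]
wrist_force: [-8.6, 1.2, 21.1]
opening: -0.0
```

Call:
apply_moves --plan '[{"translation":[0,0,-0.01],"angular":[0,0,0],"hand":0},{"translation":[0,0,-0.05],"angular":[0,0,0],"hand":0},{"translation":[0,0,-0.06],"angular":[0,0,0],"hand":0},{"translation":[0,0,-0.06],"angular":[0,0,0],"hand":0},{"translation":[0.05,0,-0.02],"angular":[0,0,0],"hand":0},{"translation":[0.05,0,0],"angular":[0,0,0],"hand":0},{"translation":[0.05,0,0],"angular":[0,0,0],"hand":0},{"translation":[0.05,0,0],"angular":[0,0,0],"hand":0},{"translation":[0,0,0],"angular":[0,0,0],"hand":0}]'

```text
time_s: 40.83
eef_pos: [0.56, 0.1993, 0.2446]
eef_rot: [-0.001, 0.733, 0.681, -0.001]
wrist_force: [0.2, -1.0, 0.0]
opening: 0.001
```

```bash
python3 - <<'E'
from h import *
c=ctrl.camera("scene"); cv2.imwrite("pics/s21.png",cv2.resize(c["img"][110:260,200:420,::-1],(792,540),interpolation=cv2.INTER_CUBIC))
t=ctrl.camera("top"); cv2.imwrite("pics/t21.png",cv2.resize(t["img"][150:290,160:340,::-1],(770,600),interpolation=cv2.INTER_CUBIC))
for nm,k in(("s",c),("t",t)):
    h=cv2.cvtColor(k["img"],cv2.COLOR_RGB2HSV); m=cv2.inRange(h,(0,150,90),(8,255,255))|cv2.inRange(h,(172,150,90),(180,255,255))
    n,l,st,ce=cv2.connectedComponentsWithStats(m)
    for i in range(1,n):
        if st[i,4]>25: print(nm,st[i],ce[i])
path([])
E
```

```text
s [485 158  35  41 461] [504.96529284 179.47722343]
s [283 185   7   7  33] [286.15151515 188.15151515]
s [321 234  52  42 953] [346.66736621 254.91710388]
s [181 294   9  23  30] [183.76666667 305.16666667]
t [193  95  17  16 202] [200.81188119 102.16831683]
t [ 60 118  60  29 636] [ 86.63993711 127.42924528]
t [231 131  54  25 864] [257.43518519 142.8599537 ]
t [369 138  22  22 391] [379.66240409 148.69565217]
t [266 179  15   7  89] [273.62921348 182.39325843]
t [266 254  18   8 113] [274.6460177  257.43362832]
cur [560.2 196.3 244.5] case [42.1 -1.1] F [ 0.6  0.2 -1.5] t 40.925
```

View pics/s21.png

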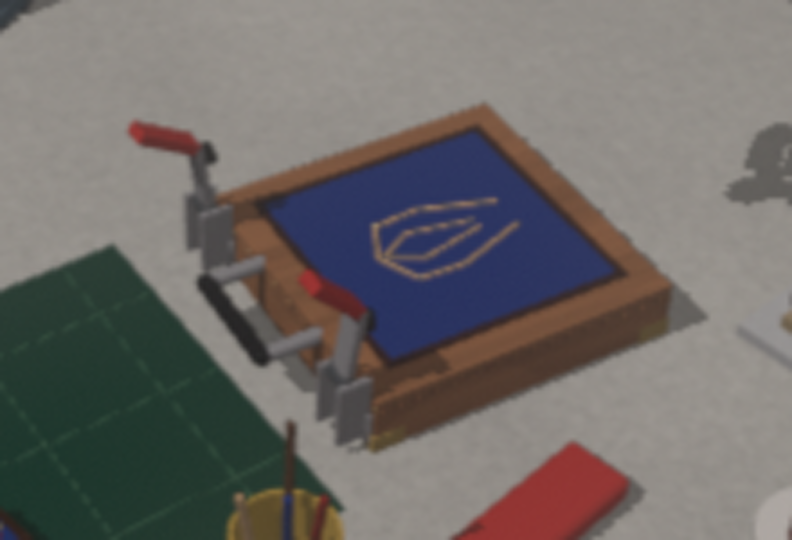

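View pics/t21.png

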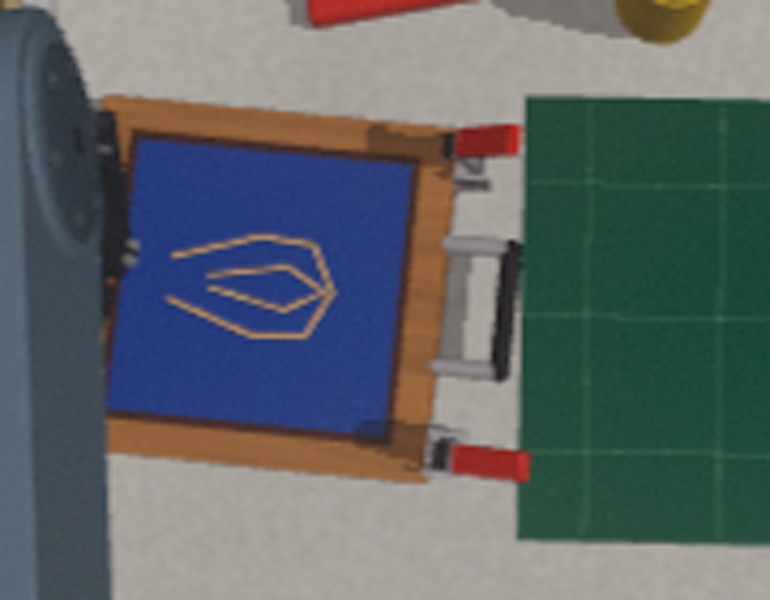

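```bash
python3 - <<'E'
from h import *
c=ctrl.camera("scene");t=ctrl.camera("top")
th=np.radians(85.54)
def tc(p):
    p=p*1000; return np.round([(np.cos(th)*(p[0]-555.8)+np.sin(th)*(p[1]-154.5)),(-np.sin(th)*(p[0]-555.8)+np.cos(th)*(p[1]-154.5)),p[2]],1)
for n,a,b in(("b tip",(283.2,258.9),(237,146.7)),("b inner",(160+453/4.28,150+459/4.28),(200+195/3.6,110+146/3.6)),("a tip",(281.4,182.2),(285,188)),("a inner",(160+455/4.28,150+145/4.28),(200+367/3.6,110+312/3.6))):
    p,e=tri(t,a,c,b); print(n,tc(p),round(e*1000,1), "from pivot r",np.hypot(tc(p)[0]+132,tc(p)[2]-58),np.degrees(np.arctan2(tc(p)[2]-58,tc(p)[0]+132)))
E
```

```text
b tip [-182.1   94.8  140.6] 2.1 from pivot r 96.60626273694682 121.23838358690863
b inner [-137.2   96.   111.5] 2.8 from pivot r 53.752116237409666 95.55149752775183
a tip [-158.9  -95.6  152.3] 2.5 from pivot r 98.06171526135978 105.92131867324092
a inner [-117.1  -95.5  107.6] 6.8 from pivot r 51.78967078481963 73.27956258054307
```

```bash
python3 - <<'E'
from h import *
P=[(42-51*i,-1+19*i,245) for i in range(1,6)]+[(-215,95,200),(-215,95,150),(-215,95,128)]
path(P)
o=ctrl.get_obs(); r=rot(o["eef_rot"]); print(np.degrees(np.arctan2(*r.apply([1,0,0])[1::-1])))
E
```

```text
cur [560.5 195.2 244.6] case [40.9 -1.5] F [ 0.2 -0.7 -0.4] t 41.025
[-0.05, -0.019, -0.0]
[-0.051, -0.019, -0.0]
[-0.051, -0.019, -0.0]
[-0.051, -0.019, -0.0]
[-0.051, -0.019, -0.0]
[-0.002, -0.001, 0.045]
[0.0, -0.0, 0.05]
[0.0, -0.0, 0.022]
85.47915889534818
```

Call:
apply_moves --plan '[{"translation":[-0.05,-0.019,0],"angular":[0,0,0],"hand":0},{"translation":[-0.051,-0.019,0],"angular":[0,0,0],"hand":0},{"translation":[-0.051,-0.019,0],"angular":[0,0,0],"hand":0},{"translation":[-0.051,-0.019,0],"angular":[0,0,0],"hand":0},{"translation":[-0.051,-0.019,0],"angular":[0,0,0],"hand":0},{"translation":[-0.002,-0.001,0.045],"angular":[0,0,0],"hand":0},{"translation":[0,0,0.05],"angular":[0,0,0],"hand":0},{"translation":[0,0,0.022],"angular":[0,0,0],"hand":0},{"translation":[0,0,0],"angular":[0,0,0],"hand":0}]'

```text
time_s: 42.15
eef_pos: [0.4428, -0.0522, 0.1267]
eef_rot: [-0.002, 0.735, 0.678, -0.002]
wrist_force: [0.4, 0.7, -0.9]
opening: 0.0
```

```bash
python3 - <<'E'
from h import *
c=ctrl.camera("scene"); cv2.imwrite("pics/s22.png",cv2.resize(c["img"][80:230,180:400,::-1],(792,540),interpolation=cv2.INTER_CUBIC))
P=[(-193,95,128)]
for a in np.arange(115,46,-8): P.append((-132+97*np.cos(np.radians(a))-11,95,58+97*np.sin(np.radians(a))-(13 if a>70 else 10)))
path(P)
E
```

```text
cur [444.1 -52.5 128.2] case [-215.    95.3] F [ 0.  -0.2  0.4] t 42.2
[0.022, 0.0, 0.0]
[0.009, 0.0, -0.005]
[0.013, 0.0, -0.005]
[0.013, 0.0, -0.003]
[0.013, 0.0, -0.001]
[0.014, 0.0, 0.001]
[0.013, 0.0, 0.002]
[0.013, 0.0, 0.002]
[0.012, 0.0, 0.006]
[0.011, 0.0, 0.008]
```

View pics/s22.png

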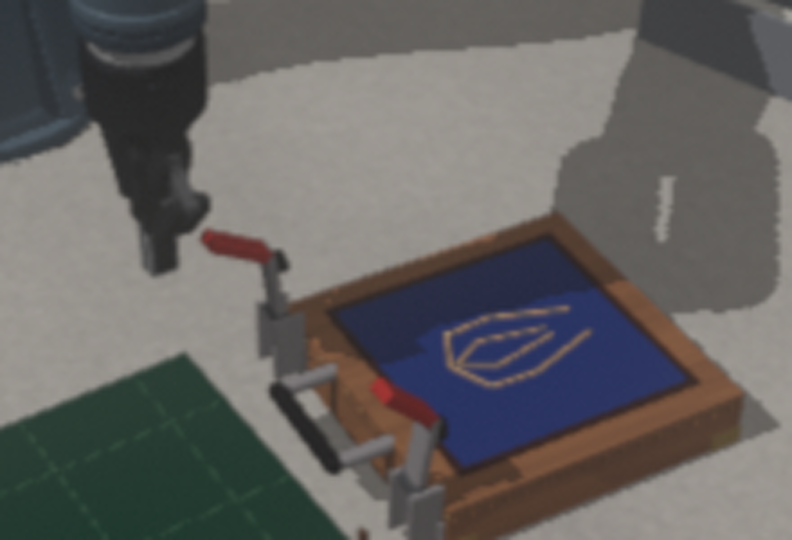

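Call:
apply_moves --plan '[{"translation":[0.022,0,0],"angular":[0,0,0],"hand":0},{"translation":[0.009,0,-0.005],"angular":[0,0,0],"hand":0},{"translation":[0.013,0,-0.005],"angular":[0,0,0],"hand":0},{"translation":[0.013,0,-0.003],"angular":[0,0,0],"hand":0},{"translation":[0.013,0,-0.001],"angular":[0,0,0],"hand":0},{"translation":[0.014,0,0.001],"angular":[0,0,0],"hand":0},{"translation":[0.013,0,0.002],"angular":[0,0,0],"hand":0},{"translation":[0.013,0,0.002],"angular":[0,0,0],"hand":0}]'

```text
time_s: 43.2
eef_pos: [0.4526, 0.0589, 0.1363]
eef_rot: [-0.001, 0.734, 0.679, -0.002]
wrist_force: [-0.4, -2.2, -1.1]
opening: 0.002
```

```bash
python3 - <<'E'
from h import *
c=ctrl.camera("scene"); cv2.imwrite("pics/s23.png",cv2.resize(c["img"][80:230,180:400,::-1],(792,540),interpolation=cv2.INTER_CUBIC))
path([])
E
```

```text
cur [452.4  60.1 136.1] case [-102.1   95.8] F [-0.8  0.6  0.5] t 43.25
```

View pics/s23.png

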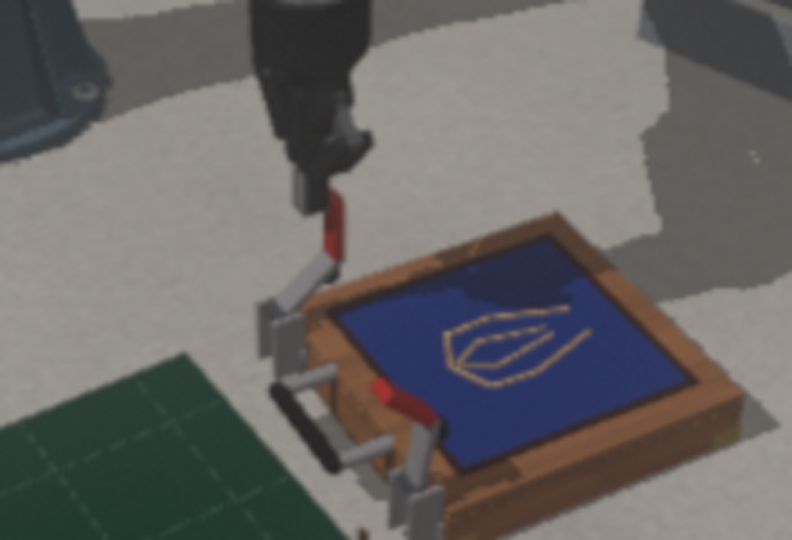

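```bash
python3 - <<'E'
from h import *
P=[]
for a in (54,48,43,38): P.append((-132+97*np.cos(np.radians(a))-13,95,58+97*np.sin(np.radians(a))-8))
P+=[(-75,95,150),(-50,95,150),(-48,95,122),(-46,95,112)]
path(P)
E
```

```text
cur [452.4  60.1 136.1] case [-102.1   95.8] F [-0.8  0.6  0.5] t 43.25
[0.014, 0.001, 0.008]
[0.008, -0.0, 0.006]
[0.006, -0.0, 0.006]
[0.006, -0.0, 0.006]
[-0.007, -0.0, -0.04]
[0.025, -0.0, 0.0]
[0.002, -0.0, 0.028]
[0.002, -0.0, 0.01]
```

Call:
apply_moves --plan '[{"translation":[0.014,0.001,0.008],"angular":[0,0,0],"hand":0},{"translation":[0.008,0,0.006],"angular":[0,0,0],"hand":0},{"translation":[0.006,0,0.006],"angular":[0,0,0],"hand":0},{"translation":[0.006,0,0.006],"angular":[0,0,0],"hand":0},{"translation":[-0.007,0,-0.04],"angular":[0,0,0],"hand":0},{"translation":[0.025,0,0],"angular":[0,0,0],"hand":0},{"translation":[0,0,0],"angular":[0,0,0],"hand":0}]'

```text
time_s: 44.12
eef_pos: [0.4583, 0.1108, 0.1512]
eef_rot: [-0.0, 0.734, 0.68, -0.001]
wrist_force: [0.4, -0.0, -0.9]
opening: -0.004
```

```bash
python3 - <<'E'
from h import *
c=ctrl.camera("scene"); cv2.imwrite("pics/s24.png",cv2.resize(c["img"][80:230,180:400,::-1],(792,540),interpolation=cv2.INTER_CUBIC))
path([])
E
```

```text
cur [457.9 110.2 150.7] case [-51.8  94.1] F [ 1.3  0.4 -0.6] t 44.175
```

View pics/s24.png

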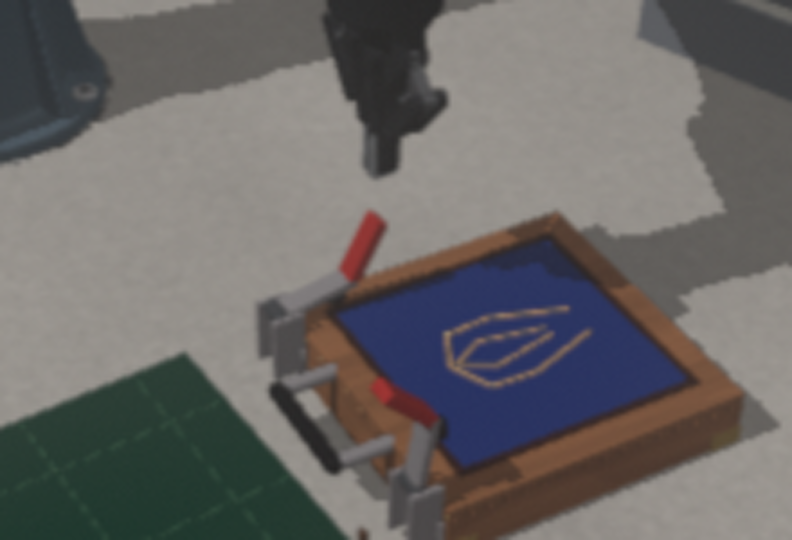

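Call:
apply_moves --plan '[{"translation":[0,0,0.02],"angular":[0,0,0],"hand":0},{"translation":[0.001,0,0.01],"angular":[0,0,0],"hand":0},{"translation":[0.002,0,0.008],"angular":[0,0,0],"hand":0},{"translation":[0.002,0,0.008],"angular":[0,0,0],"hand":0},{"translation":[0.001,0,0.004],"angular":[0,0,0],"hand":0},{"translation":[0,0,0],"angular":[0,0,0],"hand":0}]'

```text
time_s: 44.92
eef_pos: [0.4586, 0.1157, 0.1009]
eef_rot: [-0.0, 0.734, 0.679, -0.001]
wrist_force: [-0.8, -0.3, 0.0]
opening: -0.001
```

```bash
python3 - <<'E'
from h import *
c=ctrl.camera("scene"); cv2.imwrite("pics/s25.png",cv2.resize(c["img"][80:230,180:400,::-1],(792,540),interpolation=cv2.INTER_CUBIC))
path([])
E
```

```text
cur [458.5 115.6 101. ] case [-46.3  93.9] F [ 0.1 -0.4  0.8] t 44.975
```

View pics/s25.png

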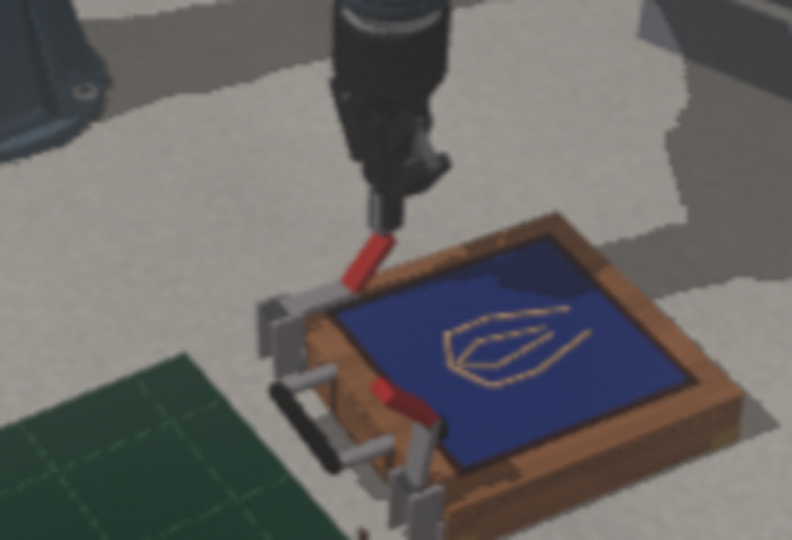

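Call:
apply_moves --plan '[{"translation":[0.001,0,0.003],"angular":[0,0,0],"hand":0},{"translation":[0,0,0.002],"angular":[0,0,0],"hand":0},{"translation":[0,0,0.002],"angular":[0,0,0],"hand":0},{"translation":[0,0,0],"angular":[0,0,0],"hand":0}]'

```text
time_s: 45.48
eef_pos: [0.4597, 0.1161, 0.0984]
eef_rot: [0.001, 0.734, 0.679, -0.001]
wrist_force: [-16.6, -3.9, 41.2]
opening: 0.002
```

Call:
apply_moves --plan '[{"translation":[0,0,-0.005],"angular":[0,0,0],"hand":0},{"translation":[0,0,-0.05],"angular":[0,0,0],"hand":0},{"translation":[0,0,-0.06],"angular":[0,0,0],"hand":0},{"translation":[0,0,-0.01],"angular":[0,0,0],"hand":0}]'

```text
time_s: 45.98
eef_pos: [0.4616, 0.1167, 0.2238]
eef_rot: [0.003, 0.734, 0.679, 0.002]
wrist_force: [-0.0, 0.7, 0.2]
opening: -0.002
```

```bash
python3 - <<'E'
from h import *
c=ctrl.camera("scene"); cv2.imwrite("pics/s26.png",cv2.resize(c["img"][80:230,180:400,::-1],(792,540),interpolation=cv2.INTER_CUBIC))
P=[(-46-48*i/1.0*0.98,95-53.0*i,222) for i in range(1,3)]
P=[(-86,47,222),(-126,0,222),(-164,-48,222),(-195,-95,222),(-195,-95,180),(-195,-95,140)]
path(P)
E
```

```text
cur [461.  116.7 222.8] case [-45.   91.6] F [ 0.3 -0.2  0.7] t 46.025
[-0.041, 0.045, 0.001]
[-0.04, 0.047, -0.0]
[-0.038, 0.048, -0.0]
[-0.031, 0.047, -0.0]
[0.0, -0.0, 0.042]
[0.0, -0.0, 0.04]
```

View pics/s26.png

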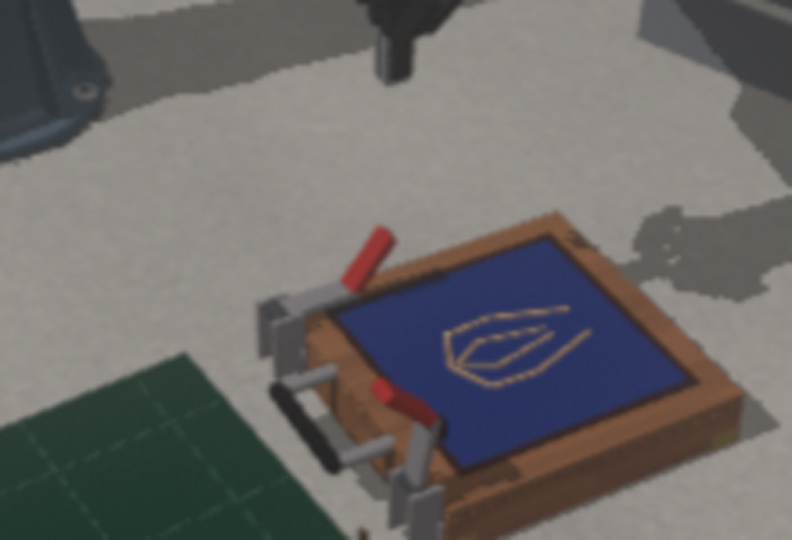

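Call:
apply_moves --plan '[{"translation":[-0.041,0.045,0],"angular":[0,0,0],"hand":0},{"translation":[-0.04,0.047,0],"angular":[0,0,0],"hand":0},{"translation":[-0.038,0.048,0],"angular":[0,0,0],"hand":0},{"translation":[-0.031,0.047,0],"angular":[0,0,0],"hand":0},{"translation":[0,0,0],"angular":[0,0,0],"hand":0},{"translation":[0,0,0.042],"angular":[0,0,0],"hand":0},{"translation":[0,0,0.04],"angular":[0,0,0],"hand":0},{"translation":[0,0,0],"angular":[0,0,0],"hand":0},{"translation":[0,0,0],"angular":[0,0,0],"hand":0}]'

```text
time_s: 47.15
eef_pos: [0.6337, -0.047, 0.1377]
eef_rot: [-0.0, 0.734, 0.679, -0.001]
wrist_force: [0.2, -0.3, 1.5]
opening: -0.003
```

```bash
python3 - <<'E'
from h import *
c=ctrl.camera("scene"); cv2.imwrite("pics/s27.png",cv2.resize(c["img"][100:300,180:400,::-1],(660,600),interpolation=cv2.INTER_CUBIC))
P=[(-172,-95,140)]
for a in list(np.arange(98,59,-8))+[54,48,43,38]: P.append((-132+97*np.cos(np.radians(a))-(11 if a>57 else 13),-95,58+97*np.sin(np.radians(a))-(13 if a>70 else 10 if a>57 else 8)))
path(P)
E
```

```text
cur [634.4 -47.3 138.7] case [-195.1  -94. ] F [-0.6  0.5 -0.2] t 47.2
[0.023, 0.001, -0.001]
[0.016, -0.0, -0.001]
[0.013, -0.0, -0.001]
[0.014, -0.0, 0.001]
[0.013, -0.0, 0.002]
[0.013, -0.0, 0.002]
[0.015, -0.0, 0.008]
[0.008, -0.0, 0.007]
[0.006, -0.0, 0.006]
[0.006, -0.0, 0.006]
```

View pics/s27.png

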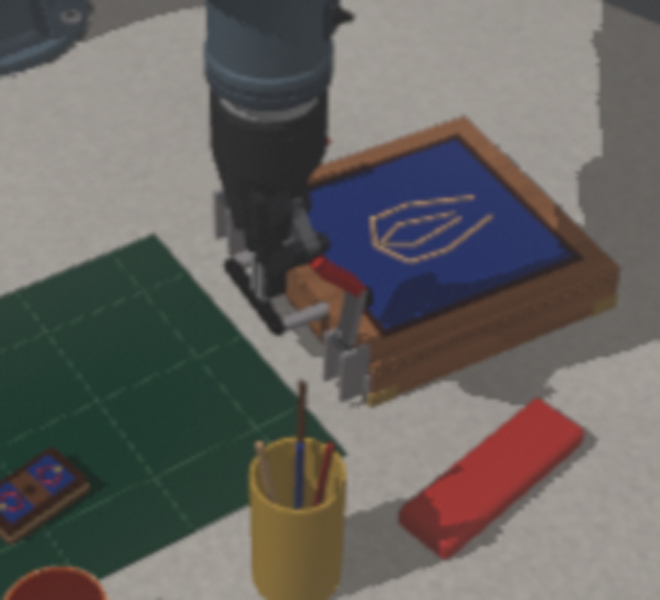

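Finger stands outside catch_a's grip, well clear of the can. Pushing it over.

Call:
apply_moves --plan '[{"translation":[0.023,0.001,-0.001],"angular":[0,0,0],"hand":0},{"translation":[0.016,0,-0.001],"angular":[0,0,0],"hand":0},{"translation":[0.013,0,-0.001],"angular":[0,0,0],"hand":0},{"translation":[0.014,0,0.001],"angular":[0,0,0],"hand":0},{"translation":[0.013,0,0.002],"angular":[0,0,0],"hand":0},{"translation":[0.013,0,0.002],"angular":[0,0,0],"hand":0},{"translation":[0.015,0,0.008],"angular":[0,0,0],"hand":0},{"translation":[0.008,0,0.007],"angular":[0,0,0],"hand":0},{"translation":[0.006,0,0.006],"angular":[0,0,0],"hand":0},{"translation":[0.006,0,0.006],"angular":[0,0,0],"hand":0}]'

```text
time_s: 48.45
eef_pos: [0.6441, 0.0791, 0.107]
eef_rot: [-0.001, 0.734, 0.679, -0.001]
wrist_force: [-0.0, -1.8, -0.3]
opening: 0.004
```

Call:
apply_moves --plan '[{"translation":[-0.007,0,-0.04],"angular":[0,0,0],"hand":0},{"translation":[0.025,0,0],"angular":[0,0,0],"hand":0},{"translation":[0,0,0],"angular":[0,0,0],"hand":0}]'

```text
time_s: 48.82
eef_pos: [0.646, 0.0985, 0.148]
eef_rot: [-0.0, 0.734, 0.679, -0.0]
wrist_force: [-0.0, -0.6, 0.2]
opening: 0.001
```

```bash
python3 - <<'E'
from h import *
c=ctrl.camera("scene"); cv2.imwrite("pics/s28.png",cv2.resize(c["img"][100:300,180:400,::-1],(660,600),interpolation=cv2.INTER_CUBIC))
path([(-51,-95,140),(-50,-95,130)])
E
```

```text
cur [645.6  97.7 147.4] case [-49.6 -93.9] F [ 0.  -0.4 -0.5] t 48.875
[-0.001, 0.001, 0.007]
[0.001, 0.0, 0.01]
```

View pics/s28.png

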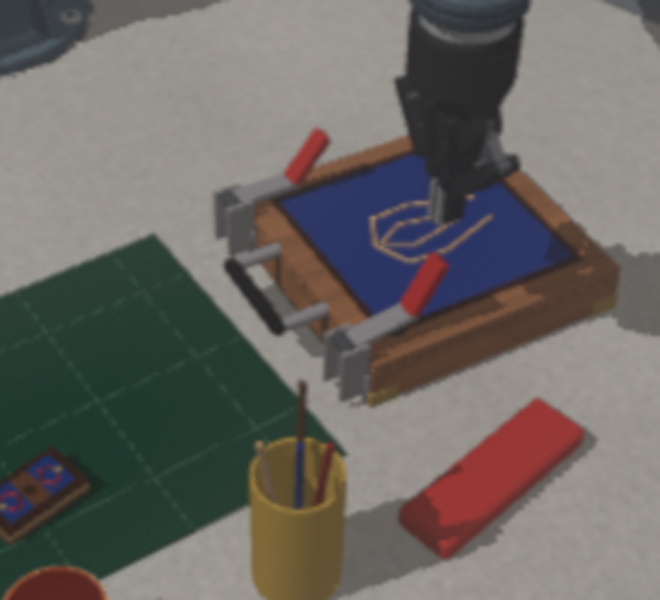

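Now press it down; final z for catch_b was about 0.099.

Call:
apply_moves --plan '[{"translation":[0,0.001,0.018],"angular":[0,0,0],"hand":0},{"translation":[0.001,0,0.01],"angular":[0,0,0],"hand":0},{"translation":[0.001,0,0.008],"angular":[0,0,0],"hand":0},{"translation":[0.001,0,0.008],"angular":[0,0,0],"hand":0},{"translation":[0.001,0,0.003],"angular":[0,0,0],"hand":0},{"translation":[0,0,0],"angular":[0,0,0],"hand":0}]'

```text
time_s: 49.62
eef_pos: [0.6471, 0.1009, 0.1007]
eef_rot: [-0.0, 0.734, 0.679, -0.001]
wrist_force: [-0.6, 0.2, 1.2]
opening: -0.001
```

Call:
apply_moves --plan '[{"translation":[0,0,0.001],"angular":[0,0,0],"hand":0},{"translation":[0,0,0.001],"angular":[0,0,0],"hand":0}]'

```text
time_s: 49.88
eef_pos: [0.6474, 0.1009, 0.0999]
eef_rot: [-0.0, 0.734, 0.679, -0.001]
wrist_force: [-4.3, -0.2, 10.4]
opening: -0.0
```

Call:
apply_moves --plan '[{"translation":[0,0,0.001],"angular":[0,0,0],"hand":0},{"translation":[0,0,0.001],"angular":[0,0,0],"hand":0}]'

```text
time_s: 50.12
eef_pos: [0.6476, 0.101, 0.0995]
eef_rot: [0.0, 0.734, 0.679, -0.001]
wrist_force: [-8.2, 0.1, 18.8]
opening: -0.002
```

Call:
apply_moves --plan '[{"translation":[0,0,-0.005],"angular":[0,0,0],"hand":0},{"translation":[0,0,-0.05],"angular":[0,0,0],"hand":0},{"translation":[0,0,-0.06],"angular":[0,0,0],"hand":0},{"translation":[0,0,-0.06],"angular":[0,0,0],"hand":0},{"translation":[0.05,-0.04,0],"angular":[0,0,0],"hand":0},{"translation":[0.05,-0.04,0],"angular":[0,0,0],"hand":0},{"translation":[0.05,-0.04,0],"angular":[0,0,0],"hand":0},{"translation":[0.05,-0.04,0],"angular":[0,0,0],"hand":0},{"translation":[0.05,0,0],"angular":[0,0,0],"hand":0},{"translation":[0,0,0],"angular":[0,0,0],"hand":0}]'

```text
time_s: 51.38
eef_pos: [0.5097, 0.3609, 0.2714]
eef_rot: [-0.001, 0.733, 0.681, -0.001]
wrist_force: [0.2, -0.5, 0.3]
opening: 0.003
```

```bash
python3 - <<'E'
from h import *
c=ctrl.camera("scene"); cv2.imwrite("pics/s29.png",c["img"][:,:,::-1])
cv2.imwrite("pics/s29c.png",cv2.resize(c["img"][120:240,210:410,::-1],(800,480),interpolation=cv2.INTER_CUBIC))
t=ctrl.camera("top"); cv2.imwrite("pics/t29.png",t["img"][:,:,::-1])
th=np.radians(85.54)
def tc(p):
    p=p*1000; return np.round([(np.cos(th)*(p[0]-555.8)+np.sin(th)*(p[1]-154.5)),(-np.sin(th)*(p[0]-555.8)+np.cos(th)*(p[1]-154.5)),p[2]],1)
R2={}
for nm,k in(("s",c),("t",t)):
    h=cv2.cvtColor(k["img"],cv2.COLOR_RGB2HSV); m=cv2.inRange(h,(0,150,60),(8,255,255))|cv2.inRange(h,(172,150,60),(180,255,255))
    for y in(-95,95):
        u=proj(k,[*(case(-57,y)/1000),.078]); b=blob(m,u,9); R2[nm,y]=b; print(nm,y,u,b)
for y in(-95,95):
    if R2["s",y] and R2["t",y]:
        p,e=tri(t,R2["t",y][0],c,R2["s",y][0]); print(tc(p),e)
path([])
E
```

```text
s -95 [322.18108772 197.47558596] (array([321.75572519, 197.10687023]), 131)
s 95 [282.20673879 151.95078358] (array([281.5915493 , 151.71830986]), 71)
t -95 [243.68563311 182.96743333] (array([243.33663366, 182.56435644]), 101)
t 95 [236.00898981 253.15264614] (array([235.67647059, 253.06862745]), 102)
[-57.1 -95.2  79.6] 0.0022423744260161266
[-57.3  95.3  78.7] 0.002378839064726984
cur [510.5 357.9 271.2] case [199.3  61. ] F [0.1 0.1 0.2] t 51.475
```

View pics/s29c.png

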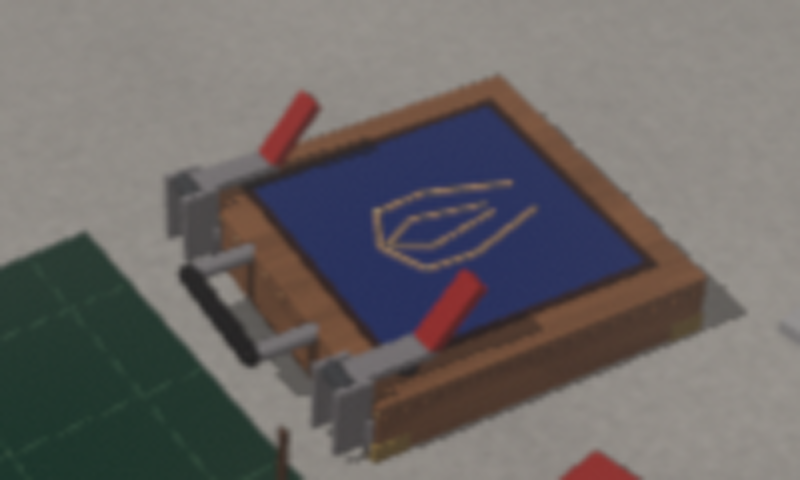

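View pics/t29.png

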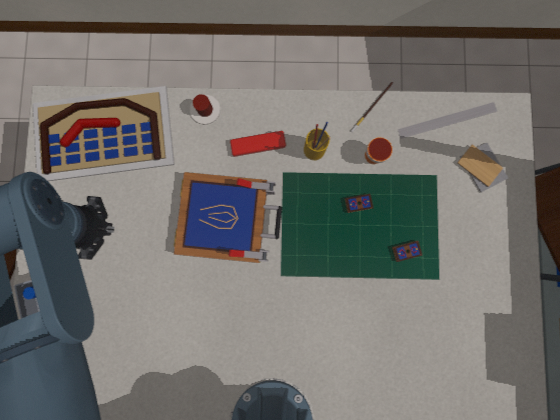

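```bash
python3 - <<'E'
from bench import ctrl
print(ctrl.hand_in(), ctrl.get_obs()["time_s"])
E
```

```text
the job is handed in; nothing more can be done
the job is handed in; nothing more can be done
```

I packed the case and handed it in at about 51 s. All four large faces were there. Each lies flat on its own post, with its length running front to back.

I then shut the lid, and only after that folded down catch_b, followed by catch_a.

What the last checks showed:
- **Faces:** each post showed through its face's hole just before I closed the lid. I could not check them again once the lid was shut.
- **Lid:** it stopped firmly with the handle at about its shut height, pushing back with 21 N, and looked flush in both views.
- **Catches:** both stopped firmly. Measured from the two cameras, the middles of the grips sit at matching places (case x about -57 mm, about 79 mm above the table), as expected when folded down. Their heights differed by about 1 mm, which is within measurement error.
- **Left alone:** the two small faces, the cup, the can and the pen case are in the same places as in the first picture, and the arm ended clear of everything.

**Possible concern:** pressing catch_b home with the fingertips briefly reached 41 N at the wrist. That is just over the 40 N limit set for the arm and gripper body, though only the fingertips touched it. No check failed, and I saw no knocked face and no slackened grip.

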